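# Sort the microscopy bench into its trays

### The job

Sort the things lying about after the microscopy session: stand the black eyepiece and the black-capped white objective case upright in the divided blue tray, one in each compartment (either way round), and lay the tan culture dish flat in the white tray and the dark-blue cover-glass tin flat in the yellow tray. Leave the beaker, the forceps and the slide box where they are.

Things in the scene. Friction and masses are not known exactly. Their poses are not given: they have to be found in the camera images.
- eyepiece_mid (a point): Spare microscope eyepiece: black, standing upright on its narrow tube; round, 46 mm high. Head 33 mm in diameter from 22 to 46 mm above its foot, tube below it 24 mm in diameter. This point: on its axis, half-way up (23 mm above the foot); z along its axis, up. It starts on the grey drainer panel, whose top is 2 mm above the worktop.
- objective_mid (a point): Screw case of a spare objective: upright round white can with a black cap, 58 mm high; can 34 mm in diameter, cap 37 mm in diameter from 41 mm up. This point: on its axis, half-way up (29 mm); z along its axis, up. It starts on the grey drainer panel, whose top is 2 mm above the worktop.
- dish_mid (a point): Covered culture dish: flat, round, tan, 56 mm in diameter, 12 mm high. This point: its centre, half-way up (6 mm); z up. It starts on the grey drainer panel, whose top is 2 mm above the worktop.
- tin_mid (a point): Flat dark-blue tin of cover glasses, closed: 42 mm along its x, 60 mm along its y, 19 mm high. This point: its centre, half-way up (about 9 mm); z up. It starts on the grey drainer panel, whose top is 2 mm above the worktop.
- tray_optics: Blue open tray, divided by a 4 mm wall (as high as the rim, along the tray's x) into two compartments 112 x 64 mm, centred 34 mm either side of the origin along the tray's y. 120 (its x) x 140 (its y) x 20 mm high, fixed to the worktop; walls and floor 4 mm thick (inside 112 x 132 mm); small lugs in the middle of the 120 mm ends. Origin: centre of its underside; z up.
- tray_dish: White open tray, undivided. 120 (its x) x 140 (its y) x 20 mm high, fixed to the worktop; walls and floor 4 mm thick (inside 112 x 132 mm); small lugs in the middle of the 120 mm ends. Origin: centre of its underside; z up. Beware: a fixed microscope, 0.4 m tall, stands behind the row of trays (x 0.55 to 0.78, y 0.13 to 0.33): pass in front of it.
- tray_tin: Yellow open tray, undivided. 120 (its x) x 140 (its y) x 20 mm high, fixed to the worktop; walls and floor 4 mm thick (inside 112 x 132 mm); small lugs in the middle of the 120 mm ends. Origin: centre of its underside; z up.
- beaker: Bystander: empty clear glass beaker, 55 mm in diameter, 70 mm high, loose. Origin: centre of its underside.
- forceps: Bystander: steel forceps lying on the worktop, 127 mm long (its y), 14 mm wide, 9 mm high, loose. Origin: middle of its underside.
- slides: Bystander: pale grey closed slide box, 69 mm (its x) x 100 mm (its y) x 33 mm high, loose. Origin: centre of its underside.
Not all that is in view belongs to the job. Of the things that look like the part that bears tin_mid, take the one that is farthest to the robot's right at the start. Several things have the shape of the tray_optics; the one meant has the colours described above.

How it is judged:
By the outcome, as a careful person would: the job done as asked, in the order asked, and still so for the second after the job is handed in, with the robot touching nothing.
It also fails if it takes over 125 s, if anything falls off the work surface, if the arm or the gripper's body presses on something with over 40 N, if the wrist force passes 120 N, or if a joint passes its speed limit or range.

### The arm

A 6-joint arm with a two-finger parallel gripper is mounted at the origin on a cart in front of the work surface, level with it; the furniture and walls round the work are solid. World frame = base frame: x ahead of the robot, y to its left, z up, the work surface at z = 0. Lengths are in m, angles in degrees, forces in N, time in s.
With the tool pointing down it reaches from about 0.35 to 0.975 m from the base axis. Payload 17.4 kg.
Tool frame: the origin (TCP) lies at the centre of the arm's flange, where the gripper is bolted on; the fingertips stand 173 mm ahead of it and the grasp point (between the pads) lies 155 mm ahead of it (manip.nose_length is the distance from the TCP to the fingertips, in m); y points along the fingers, z is the direction in which the jaws open and shut, and the axes are right-handed (so a half turn about y gives the same grasp; the last joint's range is limited). The gripper opens to 85 mm and grips with 20 to 120 N. Pads are 22 mm wide; open, the fingers measure 114 mm over their backs; the gripper's body (76 mm by 85 mm) begins 54 mm behind the grasp point. The pads swing forward as they close: fully open they stand 13 mm farther back than shut.
Start: joints at [-70.348, 6.646, 82.598, -0, 90.757, -2.166], TCP at [0.251, -0.627, 0.405] pointing down, gripper open.
Joint ranges: [-162.19, 162.19], [-47.58, 125.68], [4.15, 143.07], [-65.23, 245.23], [0.69, 171.88], [-170.13, 170.13]. Speed limits (degrees/s): [108.29, 108.29, 127.2, 180, 180, 180].

### API

Orientations are given as [roll, pitch, yaw] about the fixed x, y, z axes, in that order (R = Rz(yaw) Ry(pitch) Rx(roll)).
In Python, from station import manip gives the robot as it stands.
- The arm moves only by the tool arm_command, never from a script. Its argument "plan" is text: rows parted by semicolons, each of 4 numbers parted by spaces: the shift along the tool's x, y, z in mm, then the turn about the tool's y in degrees. In form: dx dy dz yaw; .... A call has 1 to 5 rows; each row shifts and turns the pose as measured when the row begins, along the tool's axes as they then stand; what a row does not reach is not made up. A row lasts 1/8 s, in which the tool goes at most 62.5 mm and 10.7 degrees, less where a joint would pass 70% of its speed; a pose out of reach is approached as far as the arm can. A call is refused whole if a number of a shift passes 62.5 or a number of a turn 10.7, either way. A call with a gripper value outside its range is refused whole. "gripper" is the opening, from 0 (shut) to 1 (fully open), set as the call begins (left out, the last holds). The fingers move at their own pace and stop on an object; "newtons" is the grip in N (left out, the last holds). Time passes only in rows, so rows that do not move let the fingers close. It gives the time, the measured TCP pose, the force and the opening at its end, in the units of the state.
- manip.get_obs(): the state, without advancing time (a new reading comes with each control period).
- manip.camera(name): name is "side" or "top" or "wrist"; returns a dict with "pixels" (480x640x3 uint8, blue, green, red), "z_map" (480x640 float32, m along the optical axis (not along the pixel's ray), 0 where there is no reading), "intrinsics" (3x3 intrinsics, pixels), "xyz" and "orientation" of the camera in the world; the wrist camera has in their place "hand_eye" (4x4, takes a point from camera to tool coordinates, whose origin is the TCP and whose axes are the tool frame's). Camera axes: x right, y down, z forward; pixel columns grow to the right and rows downward; lengths in m; the calibration is good to about 2 mm. A picture is of the moment at which its call begins: read the wrist's pose just before it.
- manip.job_done(): hands the job in, once; it reports no verdict.
The state is a dict: "t": time; "joint_positions": joint angles; "dq": joint speeds; "tau": joint torques, N m; "tool_pos": TCP position; "tcp_rot": TCP orientation; "contact_force": force on the tool from outside, world axes, zero at the start; "wrist_torque": the same for the moment, N m; "finger_gap": finger opening in m.
Only numpy, scipy, OpenCV 4.12 (cv2) and the standard library are available. Lean on these libraries where they do the work, as an engineer would, in place of code of your own. Each camera call takes 0.05 s, during which the arm holds its last target.

## Working session

There is one attempt and no reset: what is moved stays moved. The work goes in short steps, Python scripts to look and compute and a tool call to move; the robot and the scene stay as the last step left them, time stands still between calls to the robot, and variables do not carry over. Pictures are saved under pics/ and viewed, and the job is handed in when it is done.

Besides the shell and the picture viewer there is one more tool, called after "Call:" by a JSON object that holds its "fn" and its "kwargs". arm_command: Moves the arm, as the interface text tells. Its arguments: {"type":"object","properties":{"plan":{"type":"string"},"gripper":{"type":"number"},"newtons":{"type":"number"}},"required":["plan"]}

```bash
ls; mkdir -p pics
python3 - <<'E'
from station import manip
import cv2,numpy as np
print(manip.get_obs())
for n in("side","top","wrist"):
    c=manip.camera(n); cv2.imwrite(f"pics/{n}0.png",c["pixels"]); np.savez(f"{n}0.npz",**{k:v for k,v in c.items()})
    print(n,{k:v for k,v in c.items() if k not in("pixels","z_map")})
E
```

```text
pics
{'t': 0.0, 'joint_positions': array([-7.03482299e+01,  6.67297782e+00,  8.26353545e+01, -1.82658490e-04,
        9.07560249e+01, -2.16488739e+00]), 'dq': array([-0.02909623, -0.00122798, -0.03966078,  0.03619024, -0.1635987 ,
       -0.022084  ]), 'tau': array([-1.81075335e-03, -7.31972480e+01, -6.32477188e+01, -1.34626421e-04,
        6.26821551e-03,  1.81912043e-05]), 'tool_pos': array([ 0.25085891, -0.626661  ,  0.4039798 ]), 'tcp_rot': array([-9.00643182e+01,  2.24860504e-03, -1.58183346e+02]), 'contact_force': array([-0.22672466,  0.14286901, -0.23386378]), 'wrist_torque': array([-0.03911939,  0.00057429,  0.00211111]), 'finger_gap': 0.08543312523473093}
side {'intrinsics': array([[443.94597925,   0.        , 328.76458531],
       [  0.        , 443.94597925, 238.96350315],
       [  0.        ,   0.        ,   1.        ]]), 'xyz': array([-0.46826175,  0.74650424,  0.71400967]), 'orientation': array([-119.13037097,    1.24376768, -120.80631191])}
top {'intrinsics': array([[527.53819376,   0.        , 321.05094352],
       [  0.        , 527.53819376, 243.49844006],
       [  0.        ,   0.        ,   1.        ]]), 'xyz': array([0.4738284 , 0.14300906, 1.6527816 ]), 'orientation': array([-175.87225672,    0.25985226,  -91.42918363])}
wrist {'intrinsics': array([[402.06299316,   0.        , 318.62576867],
       [  0.        , 402.06299316, 240.71908174],
       [  0.        ,   0.        ,   1.        ]]), 'hand_eye': array([[-1.49977069e-04,  9.51207529e-01,  3.08551800e-01,
        -7.99330398e-02],
       [-5.76983767e-04, -3.08551835e-01,  9.51207355e-01,
         3.12777805e-02],
       [ 9.99999822e-01, -3.53700896e-05,  5.95107004e-04,
         7.63044435e-04],
       [ 0.00000000e+00,  0.00000000e+00,  0.00000000e+00,
         1.00000000e+00]])}
```

View pics/top0.png

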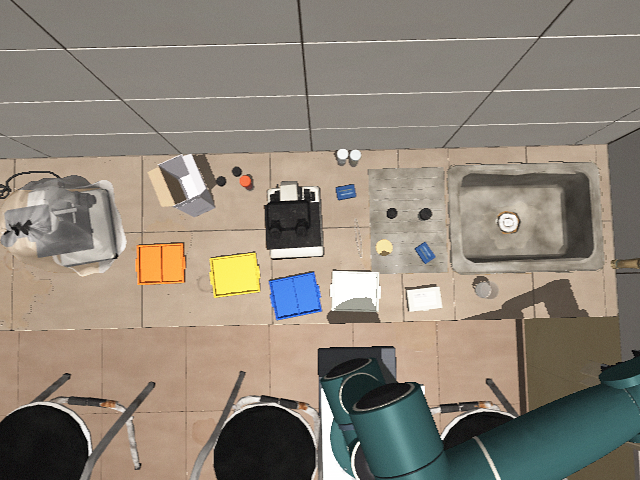

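View pics/side0.png

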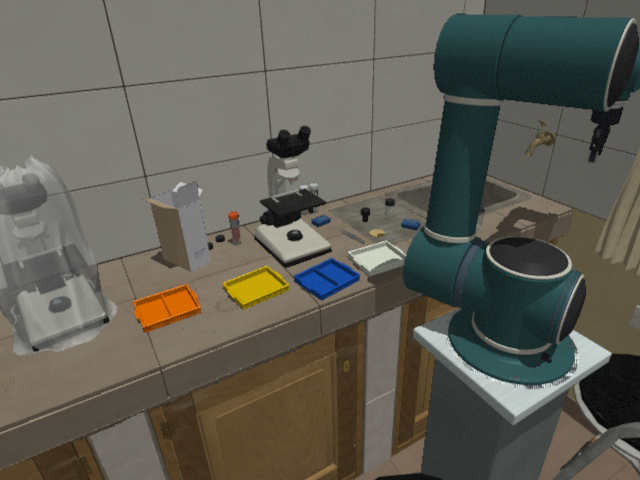

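View pics/wrist0.png

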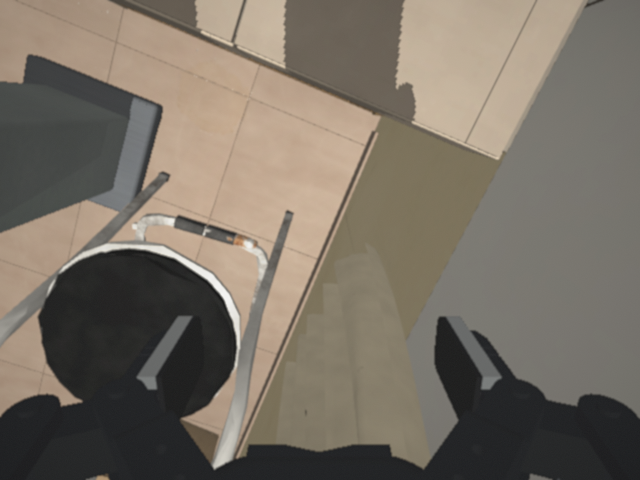

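```bash
cat > h.py <<'E'
import numpy as np,cv2
from scipy.spatial.transform import Rotation as R
def load(n): return dict(np.load(n))
def pose(c):
    if "xyz" in c: return R.from_euler("xyz",c["orientation"],degrees=True).as_matrix(),np.array(c["xyz"])
def topt(c,u,v,z):
    Rm,t=pose(c);K=c["intrinsics"]
    d=Rm@np.array([(u-K[0,2])/K[0,0],(v-K[1,2])/K[1,1],1]); return t+d*(z-t[2])/d[2]
def cloud(c,T=None):
    z=c["z_map"];K=c["intrinsics"];v,u=np.mgrid[:480,:640]
    P=np.stack([(u-K[0,2])/K[0,0]*z,(v-K[1,2])/K[1,1]*z,z],-1)
    if T is None: Rm,t=pose(c)
    else: Rm,t=T[:3,:3],T[:3,3]
    return P@Rm.T+t
def tcpT(o):
    T=np.eye(4);T[:3,:3]=R.from_euler("xyz",o["tcp_rot"],degrees=True).as_matrix();T[:3,3]=o["tool_pos"];return T
E
python3 - <<'E'
from h import *
c=load("top0.npz")
im=c["pixels"]
cv2.imwrite("pics/c1.png",cv2.resize(im[140:340,330:500],None,fx=3.0,fy=3.0,interpolation=cv2.INTER_CUBIC))
cv2.imwrite("pics/c2.png",cv2.resize(im[220:340,120:400],None,fx=2.8,fy=2.8,interpolation=cv2.INTER_CUBIC))
X=cloud(c)
for u,v in[(392,213),(425,214),(384,247),(424,252),(405,230),(345,192),(295,300),(355,290),(235,275)]: print(u,v,X[v,u].round(4))
c=load("side0.npz");cv2.imwrite("pics/c3.png",cv2.resize(c["pixels"][170:290,310:450],None,fx=5,fy=5,interpolation=cv2.INTER_CUBIC)[:600])
E
```

```text
392 213 [ 0.6784 -0.0726  0.0439]
425 214 [ 0.6712 -0.1711  0.0564]
384 247 [ 0.5772 -0.0496  0.0006]
424 252 [ 0.5575 -0.1712  0.017 ]
405 230 [ 0.6287 -0.1166  0.0051]
345 192 [0.4738 0.143  1.6528]
295 300 [0.4189 0.2329 0.0041]
355 290 [ 0.4451  0.0452 -0.0008]
235 275 [ 0.5013  0.4196 -0.0023]
```

View pics/c1.png

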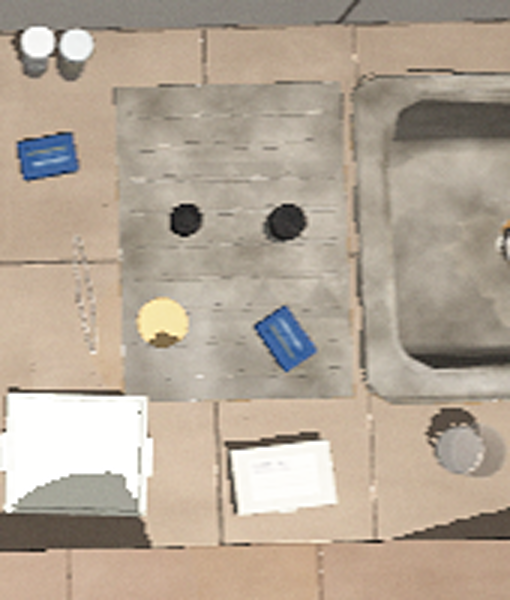

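View pics/c2.png

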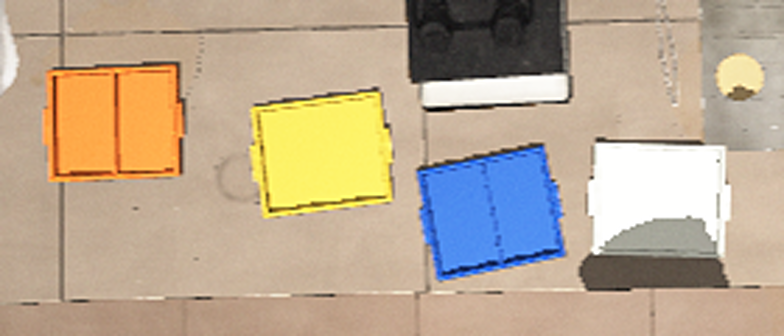

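View pics/c3.png

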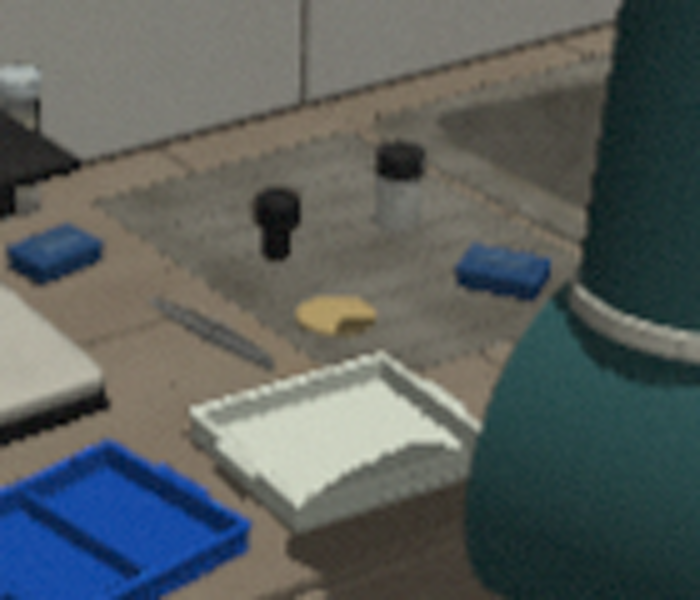

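Run:
```python
from h import *
c=load("top0.npz"); im=c["pixels"]; hsv=cv2.cvtColor(im,cv2.COLOR_BGR2HSV)
def blob(m,box):
    u0,v0,u1,v1=box; k=np.zeros(m.shape,np.uint8);k[v0:v1,u0:u1]=m[v0:v1,u0:u1]
    n,l,s,ce=cv2.connectedComponentsWithStats(k,connectivity=8); i=1+np.argmax(s[1:,4]); return l==i,s[i],ce[i]
def rect(mask,z):
    v,u=np.nonzero(mask); P=np.array([topt(c,a,b,z)[:2] for a,b in zip(u,v)])
    r=cv2.minAreaRect((P*1000).astype(np.float32)); return r
blk=(hsv[...,2]<60)
for nm,box,z in(("eyep",(375,200,408,228),.048),("obj",(410,200,440,228),.060)):
    m,s,ce=blob(blk,box);print(nm,s,ce,topt(c,*ce,z),rect(m,z))
H,S,V=hsv[...,0],hsv[...,1],hsv[...,2]
m,s,ce=blob((H>15)&(H<35)&(S>80),(370,235,400,258));print("dish",s,ce,topt(c,*ce,.014),rect(m,.014))
m,s,ce=blob((H>95)&(H<125)&(S>120),(408,235,440,268));print("tin",s,ce,topt(c,*ce,.02),rect(m,.02))
m,s,ce=blob((H>95)&(H<125)&(S>120),(260,260,328,328));print("blue",s,ce,topt(c,*ce,.02),rect(m,.02))
m,s,ce=blob((H>22)&(H<35)&(S>120),(200,240,266,305));print("yel",s,ce,topt(c,*ce,.02),rect(m,.02))
m,s,ce=blob((V>235)&(S<30),(322,260,388,320));print("white",s,ce,topt(c,*ce,.02),rect(m,.02))
m,s,ce=blob((V>200)&(S<60),(400,278,448,318));print("slides",s,ce,topt(c,*ce,.033),rect(m,.033))
for q in((386,247),(384,253),(392,240),(345,192)):print(hsv[q[1],q[0]])
```

```text
eyep [387 208  10  11  83] [391.26506024 212.73493976] [ 0.6787398 -0.0698168  0.048    ] ((677.9281005859375, -70.51109313964844), (27.53795623779297, 30.920801162719727), 88.0555419921875)
obj [419 208  13  12  97] [424.82474227 213.50515464] [ 0.67225284 -0.16996743  0.06      ] ((672.26025390625, -170.49017333984375), (32.089141845703125, 36.906028747558594), 43.3382453918457)
dish [379 250  12   6  41] [384.12195122 252.70731707] [ 0.55859459 -0.04782026  0.014     ] ((557.8208618164062, -48.511932373046875), (31.446352005004883, 16.77521324157715), 70.03379821777344)
tin [415 242  20  22 184] [424.30978261 252.625     ] [ 0.55540639 -0.17146829  0.02      ] ((556.1373901367188, -171.7705841064453), (56.375221252441406, 38.92449951171875), 32.027618408203125)
blue [ 269  272   53   48 1889] [294.83642139 295.72313393] [0.43253567 0.23226211 0.02      ] ((432.9493103027344, 232.30654907226562), (122.80339813232422, 151.741943359375), 9.822226524353027)
yel [ 209  253   51   45 1795] [234.5275766  274.31142061] [0.5030671  0.41734215 0.02      ] ((502.0164489746094, 418.3992919921875), (122.64167022705078, 153.47357177734375), 5.982168674468994)
white [ 330  271   51   40 1429] [354.12386284 286.69769069] [0.45569963 0.04883676 0.02      ] ((444.1016540527344, 46.44913864135742), (154.20855712890625, 119.7828598022461), 88.56562805175781)
slides [ 403  278   45   40 1573] [426.46408137 298.09154482] [ 0.41569176 -0.17011085  0.033     ] ((417.7264099121094, -166.4795379638672), (134.7137451171875, 118.52952575683594), 88.5690689086914)
[ 24  77 246]
[ 19 107 134]
[ 20  26 197]
[107 153 158]
```

```bash
cat >> h.py <<'E'
def go(x,y,z,yaw=None,n=None,smax=60,obs=None):
    """print rows in tool axes to reach tcp target; obs optional"""
    from station import manip
    o=obs or manip.get_obs(); p=np.array(o["tool_pos"]); Rm=R.from_euler("xyz",o["tcp_rot"],degrees=True)
    w=o["tcp_rot"][2]; yaw=w if yaw is None else yaw
    a=-((yaw-w+180)%360-180); d=np.array([x,y,z])-p
    n=n or max(1,int(np.ceil(max(np.linalg.norm(d)*1000/smax,abs(a)/10.5))))
    print("at",p.round(4),"rot",np.round(o["tcp_rot"],2),"d",(d*1000).round(1),"turn",round(a,1),"n",n)
    for i in range(n):
        r=Rm*R.from_euler("y",a/n*i,degrees=True)
        print(*(r.inv().apply(d/n)*1000).round(1),round(a/n,1),end="; " if (i+1)%5 else "\n")
    print()
E
python3 -c "
from h import *
go(.60,-.11,.39,-90)
c=load('top0.npz');print(topt(c,384,247.3,.014),topt(c,484,295,0.0))"
```

```text
at [ 0.2509 -0.6267  0.4042] rot [ -90.05    0.   -158.18] d [349.1 516.7 -14.2] turn -68.2 n 11
-46.9 1.3 -31.8 -6.2; -50.1 1.3 -26.6 -6.2; -52.7 1.3 -21.0 -6.2; -54.6 1.3 -15.2 -6.2; -55.9 1.3 -9.2 -6.2
-56.6 1.3 -3.1 -6.2; -56.6 1.3 3.0 -6.2; -55.9 1.3 9.1 -6.2; -54.6 1.3 15.1 -6.2; -52.7 1.3 20.9 -6.2
-50.1 1.3 26.5 -6.2; 
[ 0.57544144 -0.04800618  0.014     ] [ 0.41964347 -0.35586885  0.        ]
```

Call:
{"fn": "arm_command", "kwargs": {"plan": "-47 1 -32 -6.2; -50 1 -27 -6.2; -53 1 -21 -6.2; -55 1 -15 -6.2; -56 1 -9 -6.2"}}

```text
t: 0.78
tool_pos: [0.4109, -0.386, 0.397]
tcp_rot: [-90.2, 0.1, -126.6]
contact_force: [0.7, -0.4, -0.2]
finger_gap: 0.0854
```

Call:
{"fn": "arm_command", "kwargs": {"plan": "-57 1 -3 -6.2; -57 1 3 -6.2; -56 1 9 -6.2; -55 1 15 -6.2; -53 1 21 -6.2"}}

```text
t: 1.4
tool_pos: [0.5692, -0.1379, 0.3921]
tcp_rot: [-90.1, 0.2, -94.5]
contact_force: [-0.1, 0.2, 0.5]
finger_gap: 0.0854
```

```bash
python3 -c "
from h import *
go(.60,-.11,.39,-90)"
```

```text
at [ 0.5692 -0.1379  0.3921] rot [-90.08   0.16 -94.53] d [30.8 27.9 -2.1] turn -4.5 n 1
-30.2 2.2 28.5 -4.5;
```

Tracking is close. One more row plus a pause, then look.

Call:
{"fn": "arm_command", "kwargs": {"plan": "-30 2 28 -4.5; 0 0 0 0"}}

```text
t: 1.65
tool_pos: [0.6015, -0.1058, 0.3893]
tcp_rot: [-90.1, 0.2, -89.5]
contact_force: [-0.2, -0.6, -0.7]
finger_gap: 0.0854
```

```bash
cat > look.py <<'E'
import sys
from h import *
from station import manip
def look(tag):
    o=manip.get_obs(); c=manip.camera("wrist"); cv2.imwrite(f"pics/{tag}.png",c["pixels"])
    T=tcpT(o)@c["hand_eye"]; c["T"]=T; np.savez(tag+".npz",**c); print(o["tool_pos"].round(4),o["tcp_rot"].round(2),o["t"],o["finger_gap"]); return c,T
if __name__=="__main__": look(sys.argv[1])
E
python3 look.py w1
```

```text
[ 0.6015 -0.1058  0.3893] [-90.12   0.2  -89.54] 1.65 0.08538658747254115
```

View pics/w1.png

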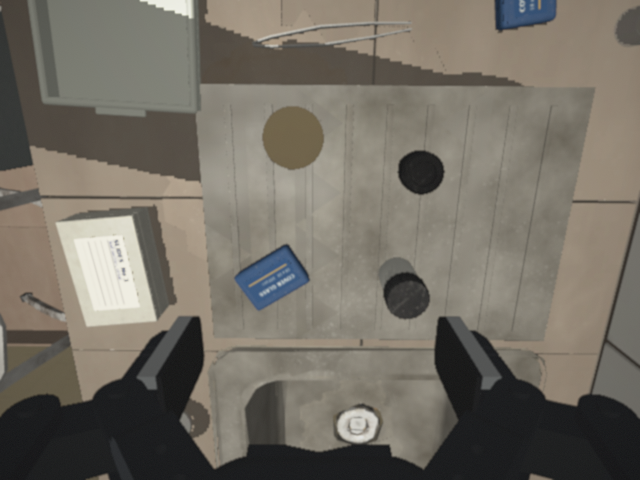

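The wrist view shows the eyepiece at (421,172), objective cap at (407,297), dish at (293,138), the right-hand tin at (272,277), another tin at (525,10), and the slide box at (115,268).

```bash
cat >> h.py <<'E'
def tp(c,u,v,z):
    T=c["T"];K=c["intrinsics"];d=T[:3,:3]@np.array([(u-K[0,2])/K[0,0],(v-K[1,2])/K[1,1],1]);t=T[:3,3];return t+d*(z-t[2])/d[2]
E
python3 - <<'E'
from h import *
c=load("w1.npz"); im=c["pixels"]; hsv=cv2.cvtColor(im,cv2.COLOR_BGR2HSV)
H,S,V=[hsv[...,i].astype(int) for i in range(3)]
def blob(m,box,z,nm):
    u0,v0,u1,v1=box; k=np.zeros(m.shape,np.uint8);k[v0:v1,u0:u1]=m[v0:v1,u0:u1]
    n,l,s,ce=cv2.connectedComponentsWithStats(k); i=1+np.argmax(s[1:,4])
    v,u=np.nonzero(l==i); P=np.array([tp(c,a,b,z)[:2] for a,b in zip(u,v)])*1000
    (x,y),r=cv2.minEnclosingCircle(P.astype(np.float32))
    print(nm,s[i],tp(c,*ce[i],z).round(4),"circ",x,y,r,"rect",cv2.minAreaRect(P.astype(np.float32)))
blob(V<70,(385,140,450,205),.048,"eye")
blob(V<60,(380,262,440,330),.060,"obj")
blob((S>90)&(H>12)&(H<35),(250,95,340,180),.014,"dish")
blob((H>95)&(H<125)&(S>100),(225,235,320,320),.021,"tin")
X=cloud(c,c["T"])
for u,v in((421,172),(407,297),(293,138),(272,277),(350,200),(115,210)):print(X[v,u].round(4))
# fingertip depth in tool frame
from station import manip
T=c["hand_eye"];Y=cloud(c,T)
m=(Y[...,1]>.1)&(Y[...,1]<.2)
print("max fingers along y",np.percentile(Y[m][:,1],[90,99,99.9]))
E
```

```text
eye [ 398  151   46   43 1524] [ 0.68   -0.0702  0.048 ] circ 679.71875 -70.26285552978516 17.915889739990234 rect ((680.0026245117188, -70.79103088378906), (34.582801818847656, 32.15251159667969), 0.4756045937538147)
obj [ 384  272   45   46 1044] [ 0.6734 -0.1678  0.06  ] circ 673.483642578125 -169.02703857421875 20.843568801879883 rect ((673.8442993164062, -168.64907836914062), (33.47840118408203, 41.154232025146484), 36.61161422729492)Traceback (most recent call last):
  File "<stdin>", line 12, in <module>
  File "<stdin>", line 6, in blob
    return _wrapfunc(a, 'argmax', axis=axis, out=out, **kwds)
    return bound(*args, **kwds)
ValueError: attempt to get argmax of an empty sequence
```

Run:
```python
from h import *
c=load("w1.npz"); im=c["pixels"]; hsv=cv2.cvtColor(im,cv2.COLOR_BGR2HSV)
H,S,V=[hsv[...,i].astype(int) for i in range(3)]
print(hsv[138,293])
def blob(m,box,z,nm):
    u0,v0,u1,v1=box; k=np.zeros(m.shape,np.uint8);k[v0:v1,u0:u1]=m[v0:v1,u0:u1]
    n,l,s,ce=cv2.connectedComponentsWithStats(k); i=1+np.argmax(s[1:,4])
    v,u=np.nonzero(l==i); P=np.array([tp(c,a,b,z)[:2] for a,b in zip(u,v)])*1000
    print(nm,s[i],tp(c,*ce[i],z).round(4),"rect",cv2.minAreaRect(P.astype(np.float32)))
blob((S>70)&(H<40),(255,95,335,180),.014,"dish")
blob((H>90)&(H<130)&(S>90),(225,235,320,320),.021,"tin")
X=cloud(c,c["T"])
for u,v in((421,172),(407,297),(293,138),(272,277),(350,200),(115,210)):print(X[v,u].round(4))
Y=cloud(c,c["hand_eye"])
m=(Y[...,1]>.1)&(Y[...,1]<.2)
print("max fingers along y",np.percentile(Y[m][:,1],[90,99,99.9]))
go(.680,-.070,.27,-90)
```

```text
[ 20  82 112]
dish [ 263  107   60   62 2869] [ 0.5799 -0.0475  0.014 ] rect ((580.0846557617188, -47.92428970336914), (48.83675765991211, 49.006813049316406), 25.68265724182129)
tin [ 235  246   74   64 2147] [ 0.5598 -0.1701  0.021 ] rect ((559.8578491210938, -171.13265991210938), (58.2041015625, 40.391597747802734), 32.60466766357422)
[ 0.6812 -0.071   0.0449]
[ 0.6746 -0.1703  0.0603]
[ 0.5797 -0.0486  0.0063]
[ 0.5601 -0.1707  0.0201]
[ 0.6302 -0.1027  0.002 ]
[ 0.4177 -0.1134  0.0034]
max fingers along y [0.1437241  0.15726116 0.16031401]
at [ 0.6008 -0.1067  0.3896] rot [-90.12   0.18 -89.65] d [  79.2   36.7 -119.6] turn 0.4 n 3
-11.9 39.8 26.6 0.1; -12.0 39.8 26.5 0.1; -12.0 39.8 26.5 0.1;
```

Call:
{"fn": "arm_command", "kwargs": {"plan": "-12 40 26.5 0; -12 40 26.5 0; -12 40 26.5 0.4; 0 0 0 0"}}

```text
t: 2.2
tool_pos: [0.6801, -0.0729, 0.2678]
tcp_rot: [-90.0, 0.1, -90.5]
contact_force: [-0.7, -1.2, -0.1]
finger_gap: 0.0854
```

```bash
python3 look.py w2;  python3 - <<'E'
from h import *
c=load("w2.npz");hsv=cv2.cvtColor(c["pixels"],cv2.COLOR_BGR2HSV)
go(.680,-.070,.190,-90)
E
```

```text
[ 0.6801 -0.0729  0.2678] [-9.001e+01  9.000e-02 -9.047e+01] 2.2 0.08543245538215012
at [ 0.6799 -0.0734  0.2704] rot [-8.985e+01  6.000e-02 -9.049e+01] d [  0.1   3.4 -80.4] turn -0.5 n 2
-1.7 40.2 -0.1 -0.2; -1.7 40.2 -0.0 -0.2;
```

View pics/w2.png

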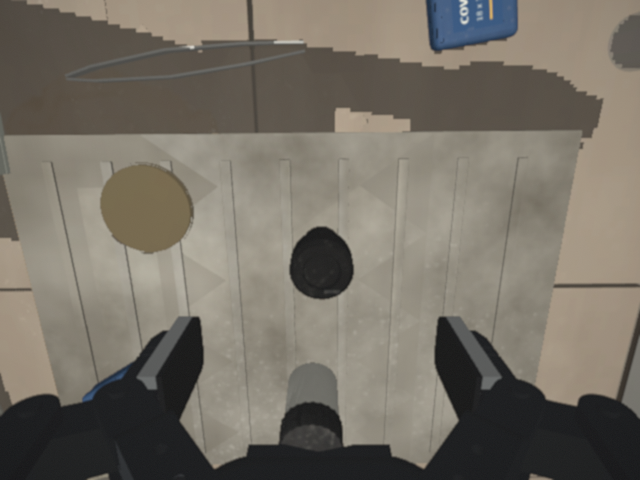

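Call:
{"fn": "arm_command", "kwargs": {"plan": "-1.7 40 0 -0.2; -1.7 40 0 -0.2; 0 0 0 0"}}

```text
t: 2.62
tool_pos: [0.6793, -0.0732, 0.1959]
tcp_rot: [-89.4, -0.0, -90.3]
contact_force: [0.8, 0.0, 0.3]
finger_gap: 0.0855
```

Call:
{"fn": "arm_command", "kwargs": {"plan": "0 0 0 0; 0 0 0 0; 0 0 0 0; 0 0 0 0; 0 0 0 0", "gripper": 0, "newtons": 30}}

```text
t: 3.25
tool_pos: [0.6801, -0.0745, 0.2043]
tcp_rot: [-88.9, -0.1, -90.4]
contact_force: [0.5, -0.2, -1.0]
finger_gap: 0.0319
```

```bash
python3 look.py w3
```

```text
[ 0.6801 -0.0745  0.2043] [-88.91  -0.12 -90.38] 3.25 0.03189360323587618
```

View pics/w3.png

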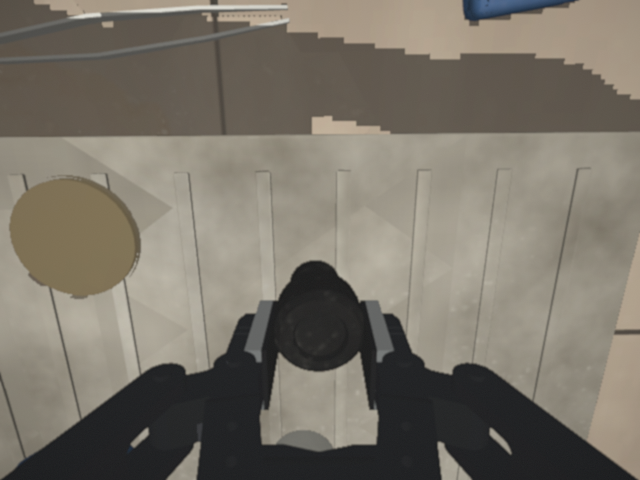

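```bash
python3 -c "
from h import *
from station import manip
o=manip.get_obs();print(o['tool_pos'],o['tcp_rot'],o['contact_force'],o['dq'])
go(.680,-.070,.192,-90)"
```

```text
[ 0.6800903  -0.0745698   0.20418121] [-88.91214802  -0.11983102 -90.37923056] [-1.01083601 -0.54912136 -0.82510719] [ 0.09767949  0.0063898   0.10733422  0.06071822 -0.12630605 -0.03964142]
at [ 0.6801 -0.0746  0.2042] rot [-88.91  -0.12 -90.38] d [ -0.1   4.6 -12.2] turn -0.4 n 1
-4.6 12.2 -0.4 -0.4;
```

Call:
{"fn": "arm_command", "kwargs": {"plan": "0 0 0 0"}}

```text
t: 3.42
tool_pos: [0.6801, -0.0745, 0.204]
tcp_rot: [-88.9, -0.1, -90.4]
contact_force: [-0.1, 0.2, -0.1]
finger_gap: 0.0318
```

Call:
{"fn": "arm_command", "kwargs": {"plan": "0 0 0 0"}}

```text
t: 3.55
tool_pos: [0.6801, -0.0745, 0.2039]
tcp_rot: [-88.9, -0.1, -90.4]
contact_force: [0.5, 0.0, -0.5]
finger_gap: 0.0317
```

Call:
{"fn": "arm_command", "kwargs": {"plan": "0 -15 0 0; 0 -25 0 0; 0 -30 0 0; 0 -20 0 0; 0 -5 0 0"}}

```text
t: 4.18
tool_pos: [0.6781, -0.0742, 0.3046]
tcp_rot: [-88.9, -0.1, -90.4]
contact_force: [-0.8, 0.9, -0.7]
finger_gap: 0.0318
```

```bash
python3 look.py w4; python3 -c "
from h import *
go(.44,.06,.32,-83)"
```

```text
[ 0.6781 -0.0742  0.3046] [-88.92  -0.12 -90.37] 4.175 0.031756676786290274
at [ 0.6782 -0.0742  0.3045] rot [-88.92  -0.12 -90.37] d [-238.2  134.2   15.5] turn -7.4 n 5
-26.5 -4.0 -47.7 -1.5; -27.7 -4.0 -47.0 -1.5; -28.9 -4.0 -46.3 -1.5; -30.1 -4.0 -45.5 -1.5; -31.3 -4.0 -44.8 -1.5
```

View pics/w4.png

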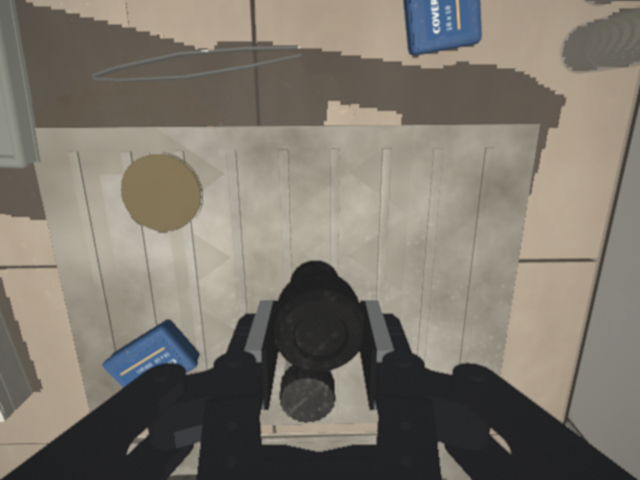

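Eyepiece is held between the pads at (320,320). Moving round the front of the microscope.

Call:
{"fn": "arm_command", "kwargs": {"plan": "-26 -4 -48 -1.5; -28 -4 -47 -1.5; -29 -4 -46 -1.5; -30 -4 -45 -1.5; -31 -4 -45 -1.5"}}

```text
t: 4.85
tool_pos: [0.435, 0.0608, 0.3136]
tcp_rot: [-89.5, -0.2, -82.8]
contact_force: [-0.2, 0.5, -0.2]
finger_gap: 0.0318
```

```bash
python3 look.py w5; python3 -c "
from h import *
go(.427,.2655,.32,-80)"
```

```text
[0.435  0.0608 0.3136] [-89.46  -0.16 -82.81] 4.85 0.03178603759366987
at [0.4312 0.0626 0.314 ] rot [-89.49  -0.1  -82.68] d [ -4.2 202.9   6. ] turn -2.7 n 4
-50.5 -1.5 5.4 -0.7; -50.4 -1.5 6.0 -0.7; -50.3 -1.5 6.6 -0.7; -50.2 -1.5 7.2 -0.7;
```

View pics/w5.png

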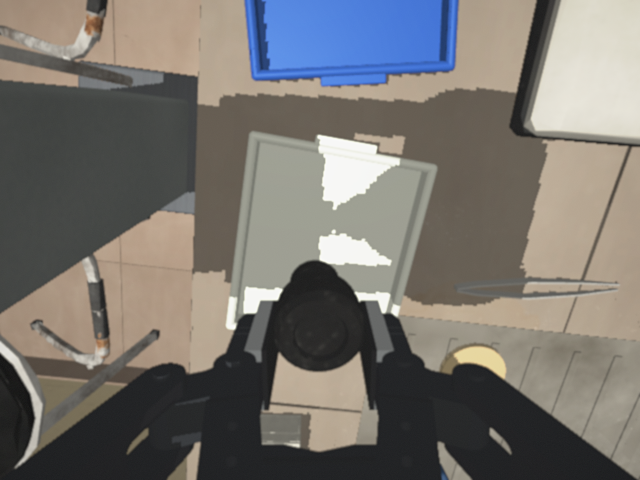

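Call:
{"fn": "arm_command", "kwargs": {"plan": "-46 -1 5 -0.7; -46 -1 6 -0.7; -46 -1 6 -0.7; 0 0 0 0"}}

```text
t: 5.4
tool_pos: [0.4262, 0.2057, 0.3146]
tcp_rot: [-89.6, -0.1, -80.5]
contact_force: [-0.7, -0.1, -0.8]
finger_gap: 0.0317
```

```bash
python3 look.py w6; python3 -c "
from h import *
go(.427,.2655,.32,-80)"
```

```text
[0.4262 0.2057 0.3146] [-89.55  -0.15 -80.51] 5.4 0.03165252226696184
at [0.4263 0.2046 0.3145] rot [-89.56  -0.17 -80.57] d [ 0.7 60.9  5.5] turn -0.6 n 2
-30.0 -2.8 5.3 -0.3; -29.9 -2.8 5.5 -0.3;
```

View pics/w6.png

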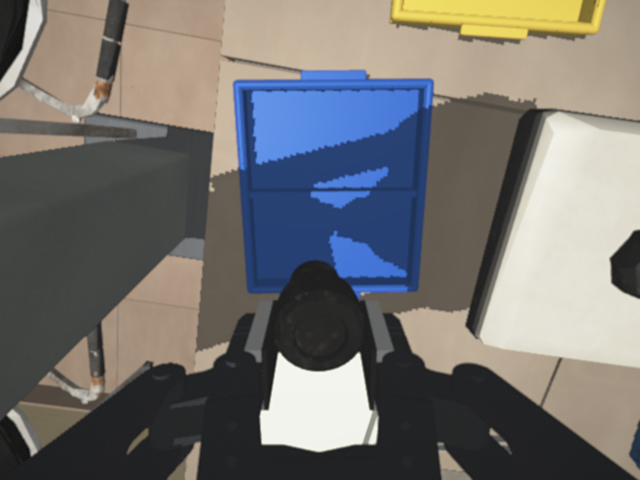

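Run:
```python
from h import *
c=load("w6.npz")
for u,v in((236,81),(432,80),(410,291),(250,291),(248,189),(418,189)):print(tp(c,u,v,.02).round(4))
P=np.array([tp(c,u,v,.02) for u,v in((236,81),(432,80),(411,291),(249,291))]);print(P.mean(0),np.linalg.norm(P[0]-P[1]),np.linalg.norm(P[1]-P[2]))
# microscope foot edge
for u,v in((472,330),(530,115)):print(cloud(c,c["T"])[v,u])
```

```text
[0.3643 0.2913 0.02  ]
[0.482  0.3116 0.02  ]
[0.502  0.1716 0.02  ]
[0.3884 0.1531 0.02  ]
[0.3788 0.2264 0.02  ]
[0.4898 0.2448 0.02  ]
[0.43419086 0.23190759 0.02      ] 0.11944789624940515 0.1414151625551607
[0.5553916  0.14780451 0.01983264]
[0.55005869 0.30224799 0.01590619]
```

```bash
python3 -c "
from h import *
go(.428,.2605,.30,-80.3,n=2)"
```

```text
at [0.4263 0.2046 0.3145] rot [-89.56  -0.17 -80.57] d [  1.7  55.9 -14.5] turn -0.3 n 2
-27.4 7.2 5.4 -0.1; -27.4 7.2 5.4 -0.1;
```

Call:
{"fn": "arm_command", "kwargs": {"plan": "-27 7 5 0; -27 7 5 0; 0 30 0 0; 0 30 0 0; 0 15 0 0"}}

```text
t: 6.08
tool_pos: [0.429, 0.2568, 0.2215]
tcp_rot: [-89.6, -0.3, -80.8]
contact_force: [0.3, 0.3, -0.8]
finger_gap: 0.0316
```

```bash
python3 -c "
from h import *
go(.428,.2605,.209,-80.3,n=2)"; python3 look.py w7
```

```text
at [0.429  0.2568 0.2215] rot [-89.61  -0.26 -80.83] d [ -1.    3.7 -12.5] turn -0.5 n 2
-2.0 6.3 -0.3 -0.3; -2.0 6.3 -0.3 -0.3; 
[0.429  0.2568 0.2215] [-89.61  -0.26 -80.83] 6.075 0.03161154662961086
```

View pics/w7.png

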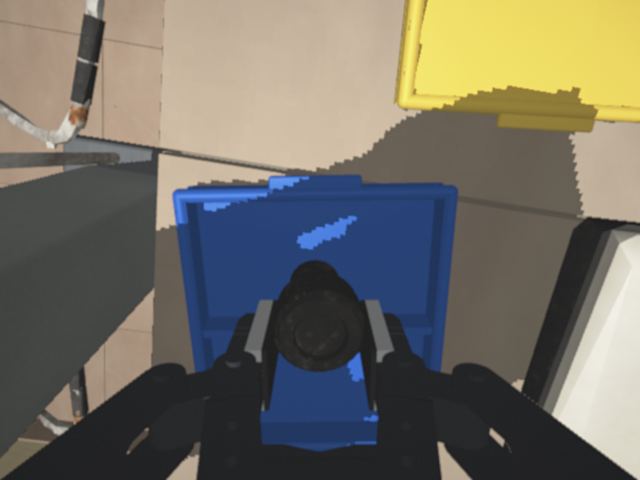

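Call:
{"fn": "arm_command", "kwargs": {"plan": "-2 6 0 0; -2 5 0 0; 0 0 0 0"}}

```text
t: 6.5
tool_pos: [0.4289, 0.2603, 0.2101]
tcp_rot: [-89.6, -0.3, -80.9]
contact_force: [-0.5, -0.6, -0.4]
finger_gap: 0.0317
```

Call:
{"fn": "arm_command", "kwargs": {"plan": "0 3 0 0; 0 2 0 0; 0 0 0 0"}}

```text
t: 6.88
tool_pos: [0.4291, 0.2604, 0.2058]
tcp_rot: [-89.5, -0.2, -80.9]
contact_force: [-0.3, -0.2, -1.2]
finger_gap: 0.0318
```

Call:
{"fn": "arm_command", "kwargs": {"plan": "0 2 0 0; 0 0 0 0"}}

```text
t: 7.12
tool_pos: [0.4295, 0.2607, 0.2057]
tcp_rot: [-89.4, -0.2, -80.9]
contact_force: [1.0, -0.2, -0.7]
finger_gap: 0.0316
```

Call:
{"fn": "arm_command", "kwargs": {"plan": "0 2 0 0; 0 0 0 0"}}

```text
t: 7.38
tool_pos: [0.4297, 0.2611, 0.2056]
tcp_rot: [-89.4, -0.1, -80.9]
contact_force: [-0.7, 0.1, -0.8]
finger_gap: 0.0316
```

Call:
{"fn": "arm_command", "kwargs": {"plan": "0 2 0 0; 0 0 0 0"}}

```text
t: 7.62
tool_pos: [0.43, 0.2614, 0.2055]
tcp_rot: [-89.3, -0.1, -80.9]
contact_force: [-0.1, -0.3, -0.2]
finger_gap: 0.0319
```

Call:
{"fn": "arm_command", "kwargs": {"plan": "0 0 0 0; 0 0 0 0; 0 0 0 0", "gripper": 0.65}}

```text
t: 8.0
tool_pos: [0.43, 0.2614, 0.205]
tcp_rot: [-89.3, -0.1, -80.9]
contact_force: [0.5, 0.3, 0.8]
finger_gap: 0.0557
```

Call:
{"fn": "arm_command", "kwargs": {"plan": "0 -15 0 0; 0 -25 0 0; 0 -30 0 0; 0 -30 0 0; 0 -15 0 0"}}

```text
t: 8.62
tool_pos: [0.4283, 0.2611, 0.3261]
tcp_rot: [-89.3, -0.1, -80.9]
contact_force: [0.3, -0.2, -0.1]
finger_gap: 0.0556
```

```bash
python3 look.py w8;python3 -c "
from h import *
go(.46,.06,.33,-90)"
```

```text
[0.4283 0.2611 0.3261] [-8.934e+01 -8.000e-02 -8.089e+01] 8.625 0.055631488781829504
at [0.4284 0.2612 0.3275] rot [-8.926e+01 -5.000e-02 -8.089e+01] d [  31.6 -201.2    2.5] turn 9.1 n 4
50.9 -0.6 -0.2 2.3; 50.9 -0.6 1.9 2.3; 50.8 -0.6 3.9 2.3; 50.6 -0.6 5.9 2.3;
```

View pics/w8.png

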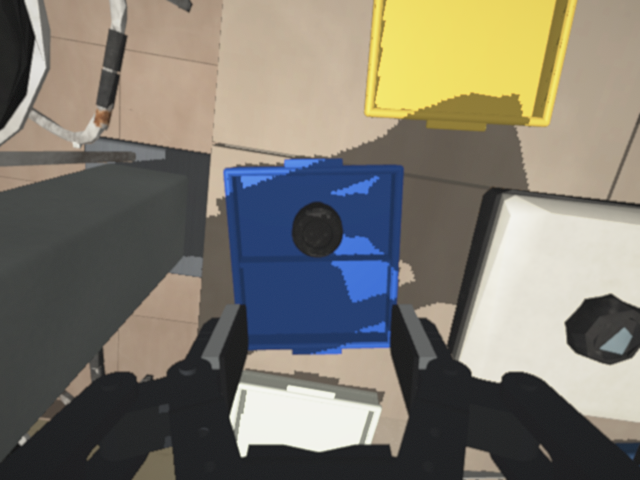

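The eyepiece stands upright at (317,229) in the far compartment. Next is the objective case.

Call:
{"fn": "arm_command", "kwargs": {"plan": "51 0 0 2.3; 51 0 2 2.3; 51 0 4 2.3; 50 0 6 2.3", "gripper": 1}}

```text
t: 9.18
tool_pos: [0.4602, 0.0573, 0.3261]
tcp_rot: [-89.3, 0.1, -90.0]
contact_force: [1.4, 0.8, 0.3]
finger_gap: 0.0856
```

```bash
python3 -c "
from h import *
go(.673,-.167,.29,-90)"
```

```text
at [0.4602 0.0573 0.3261] rot [-8.933e+01  7.000e-02 -9.000e+01] d [ 212.8 -224.3  -36.1] turn -0.0 n 6
37.4 6.4 35.4 -0.0; 37.4 6.4 35.4 -0.0; 37.4 6.4 35.4 -0.0; 37.4 6.4 35.4 -0.0; 37.4 6.4 35.4 -0.0
37.4 6.4 35.4 -0.0;
```

Call:
{"fn": "arm_command", "kwargs": {"plan": "37 6 35 0; 37 6 35 0; 37 6 35 0; 37 6 35 0; 37 6 35 0"}}

```text
t: 9.8
tool_pos: [0.638, -0.1362, 0.2946]
tcp_rot: [-89.4, 0.1, -90.2]
contact_force: [0.2, 0.9, 1.5]
finger_gap: 0.0855
```

Call:
{"fn": "arm_command", "kwargs": {"plan": "37 6 35 0; 0 0 0 0"}}

```text
t: 10.05
tool_pos: [0.675, -0.177, 0.2848]
tcp_rot: [-89.6, 0.2, -90.3]
contact_force: [-0.7, 0.6, -0.0]
finger_gap: 0.0854
```

```bash
python3 look.py w9; python3 -c "
from h import *
go(.673,-.168,.215,-90,n=3)"
```

```text
[ 0.675  -0.177   0.2848] [-89.6    0.18 -90.3 ] 10.05 0.08542586689713927
at [ 0.6743 -0.1759  0.2853] rot [-89.6    0.19 -90.26] d [ -1.3   7.9 -70.3] turn -0.3 n 3
-2.6 23.4 -0.6 -0.1; -2.6 23.4 -0.6 -0.1; -2.6 23.4 -0.6 -0.1;
```

View pics/w9.png

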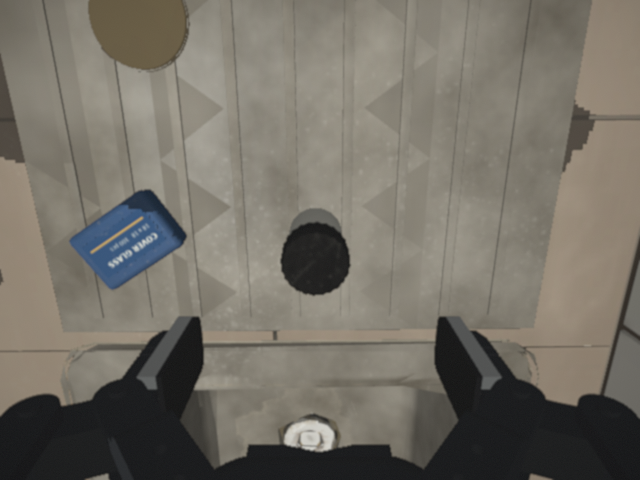

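```bash
python3 -c "
from h import *
c=load('w9.npz');p=tp(c,315.5,259,.06);print(p)
go(p[0],p[1],.198,-90,n=4)"
```

```text
[ 0.67597635 -0.17036474  0.06      ]
at [ 0.6743 -0.1759  0.2853] rot [-89.6    0.19 -90.26] d [  1.7   5.5 -87.3] turn -0.3 n 4
-1.3 21.8 0.3 -0.1; -1.3 21.8 0.3 -0.1; -1.3 21.8 0.3 -0.1; -1.3 21.8 0.3 -0.1;
```

Call:
{"fn": "arm_command", "kwargs": {"plan": "-2 27 0 0; -2 27 0 0; -2 24 0 0; 0 8 0 0; 0 0 0 0"}}

```text
t: 10.72
tool_pos: [0.6727, -0.1659, 0.1982]
tcp_rot: [-89.6, 0.2, -90.1]
contact_force: [0.3, 0.8, 0.3]
finger_gap: 0.0854
```

Call:
{"fn": "arm_command", "kwargs": {"plan": "0 0 0 0; 0 0 0 0; 0 0 0 0; 0 0 0 0", "gripper": 0, "newtons": 30}}

```text
t: 11.22
tool_pos: [0.673, -0.1659, 0.2014]
tcp_rot: [-89.4, 0.2, -90.1]
contact_force: [-0.2, 0.0, 0.0]
finger_gap: 0.0364
```

Call:
{"fn": "arm_command", "kwargs": {"plan": "0 -15 0 0; 0 -25 0 0; 0 -30 0 0; 0 -30 0 0; 0 -15 0 0"}}

```text
t: 11.85
tool_pos: [0.6714, -0.1663, 0.3226]
tcp_rot: [-89.4, 0.2, -90.1]
contact_force: [0.2, -0.4, 0.1]
finger_gap: 0.0365
```

```bash
python3 look.py w10; python3 -c "
from h import *
go(.44,.05,.33,-85)"
```

```text
[ 0.6714 -0.1663  0.3226] [-89.39   0.16 -90.13] 11.85 0.03646615702304073
at [ 0.6716 -0.1663  0.3242] rot [-89.3    0.14 -90.13] d [-231.6  216.3    5.8] turn -5.1 n 6
-36.0 -1.4 -38.7 -0.9; -36.5 -1.4 -38.1 -0.9; -37.1 -1.4 -37.6 -0.9; -37.7 -1.4 -37.0 -0.9; -38.2 -1.4 -36.4 -0.9
-38.7 -1.4 -35.9 -0.9;
```

View pics/w10.png

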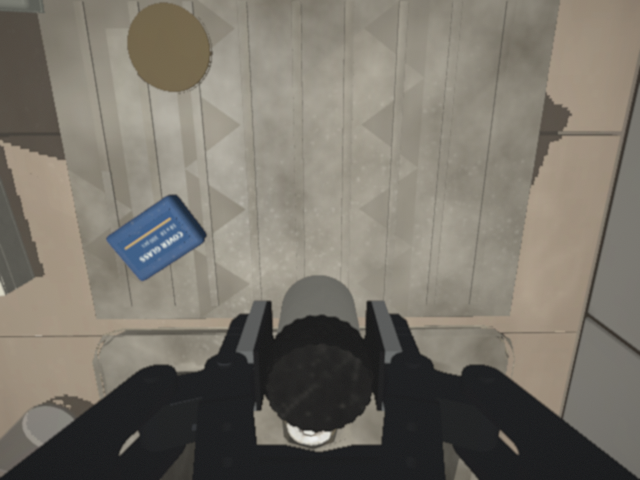

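The objective case is held by its cap at (318,370).

Call:
{"fn": "arm_command", "kwargs": {"plan": "-36 -1 -39 -0.9; -36 -1 -38 -0.9; -37 -1 -38 -0.9; -38 -1 -37 -0.9; -38 -1 -36 -0.9"}}

```text
t: 12.52
tool_pos: [0.4736, 0.0158, 0.3234]
tcp_rot: [-89.5, 0.1, -85.7]
contact_force: [0.7, 1.5, -0.5]
finger_gap: 0.0367
```

```bash
python3 -c "
from h import *
go(.44,.2015,.29,-80.3,smax=50)"
```

```text
at [0.4736 0.0158 0.3234] rot [-89.53   0.15 -85.69] d [-33.6 185.7 -33.4] turn -5.4 n 4
-46.9 8.4 -5.0 -1.3; -47.0 8.4 -3.9 -1.3; -47.1 8.4 -2.7 -1.3; -47.1 8.4 -1.6 -1.3;
```

Call:
{"fn": "arm_command", "kwargs": {"plan": "-47 8 -7 -1.3; -47 8 -5 -1.3; -47 8 -3 -1.3; -47 8 -2 -1.3; 0 0 0 0"}}

```text
t: 13.15
tool_pos: [0.4311, 0.2078, 0.2887]
tcp_rot: [-89.5, 0.1, -80.2]
contact_force: [-0.0, -0.3, -1.3]
finger_gap: 0.0365
```

```bash
python3 look.py w11; python3 -c "
from h import *
go(.44,.2015,.21,-80.3,smax=30)"
```

```text
[0.4311 0.2078 0.2887] [-89.54   0.09 -80.22] 13.15 0.03649981108460598
at [0.4315 0.2067 0.289 ] rot [-8.952e+01  7.000e-02 -8.029e+01] d [  8.5  -5.2 -79. ] turn 0.0 n 3
2.2 26.4 2.3 0.0; 2.2 26.4 2.3 0.0; 2.2 26.4 2.3 0.0;
```

View pics/w11.png

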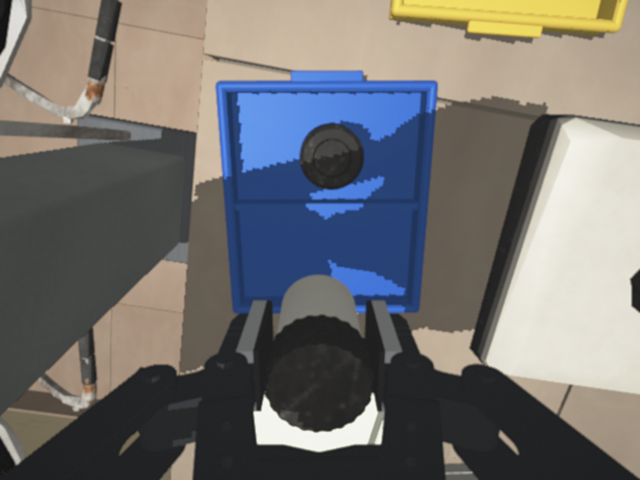

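Call:
{"fn": "arm_command", "kwargs": {"plan": "2 26 2 0; 2 26 2 0; 2 20 2 0; 0 3 0 0; 0 0 0 0"}}

```text
t: 13.82
tool_pos: [0.4402, 0.1983, 0.2127]
tcp_rot: [-89.5, 0.0, -80.5]
contact_force: [-0.9, -0.3, 0.3]
finger_gap: 0.0362
```

```bash
python3 look.py w12; python3 -c "
from h import *
go(.44,.2015,.205,-80.3,smax=30)"
```

```text
[0.4402 0.1983 0.2127] [-8.947e+01  3.000e-02 -8.054e+01] 13.825 0.036246091413023616
at [0.4402 0.1984 0.2128] rot [-8.946e+01  3.000e-02 -8.053e+01] d [-0.2  3.1 -7.8] turn -0.2 n 1
-3.1 7.8 0.2 -0.2;
```

View pics/w12.png

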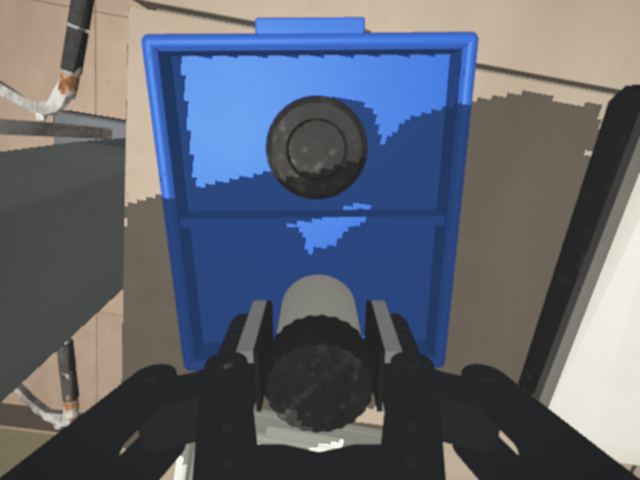

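```bash
python3 -c "
from h import *
c=load('w12.npz')
print(tp(c,319,275,.015),tp(c,318,217,.02),tp(c,190,368,.02),tp(c,443,368,.02))
c=load('w10.npz');print(tp(c,319,275,.125))
"
```

```text
[0.44160434 0.20716191 0.015     ] [0.43650479 0.234816   0.02      ] [0.3892447  0.15302247 0.02      ] [0.5069128  0.17169544 0.02      ]
[ 0.67464317 -0.15711877  0.125     ]
```

Call:
{"fn": "arm_command", "kwargs": {"plan": "-5 0 0 0; -4 3 0 0; 0 2 0 0; 0 0 0 0"}}

```text
t: 14.38
tool_pos: [0.4389, 0.2081, 0.2093]
tcp_rot: [-89.3, 0.1, -80.5]
contact_force: [-0.4, -0.9, -1.0]
finger_gap: 0.0365
```

Call:
{"fn": "arm_command", "kwargs": {"plan": "0 3 0 0; 0 0 0 0"}}

```text
t: 14.62
tool_pos: [0.4389, 0.2081, 0.2061]
tcp_rot: [-89.3, 0.1, -80.5]
contact_force: [0.4, -0.0, -0.0]
finger_gap: 0.0362
```

Call:
{"fn": "arm_command", "kwargs": {"plan": "0 2 0 0; 0 0 0 0"}}

```text
t: 14.88
tool_pos: [0.439, 0.2081, 0.2039]
tcp_rot: [-89.3, 0.1, -80.5]
contact_force: [0.4, -0.6, -0.5]
finger_gap: 0.0364
```

Call:
{"fn": "arm_command", "kwargs": {"plan": "0 2 0 0; 0 0 0 0"}}

```text
t: 15.12
tool_pos: [0.4395, 0.2082, 0.2033]
tcp_rot: [-89.2, 0.1, -80.5]
contact_force: [-0.5, -0.6, -0.7]
finger_gap: 0.0368
```

Call:
{"fn": "arm_command", "kwargs": {"plan": "0 2 0 0; 0 0 0 0"}}

```text
t: 15.38
tool_pos: [0.44, 0.2083, 0.2034]
tcp_rot: [-89.1, 0.1, -80.5]
contact_force: [0.2, -0.2, -1.6]
finger_gap: 0.0364
```

On the floor; release.

Call:
{"fn": "arm_command", "kwargs": {"plan": "0 0 0 0; 0 0 0 0; 0 0 0 0", "gripper": 0.65}}

```text
t: 15.75
tool_pos: [0.4399, 0.2083, 0.2029]
tcp_rot: [-89.1, 0.1, -80.5]
contact_force: [-0.6, 0.2, -0.5]
finger_gap: 0.0553
```

Call:
{"fn": "arm_command", "kwargs": {"plan": "0 -15 0 0; 0 -25 0 0; 0 -30 0 0; 0 -30 0 0; 0 -15 0 0"}}

```text
t: 16.38
tool_pos: [0.4378, 0.2077, 0.3241]
tcp_rot: [-89.2, 0.1, -80.5]
contact_force: [0.6, 0.1, -0.4]
finger_gap: 0.0556
```

```bash
python3 look.py w13; python3 -c "
from h import *
go(.46,.06,.33,-90)"
```

```text
[0.4378 0.2077 0.3241] [-8.917e+01  8.000e-02 -8.053e+01] 16.375 0.05557949002741495
at [0.4379 0.2078 0.3254] rot [-89.09   0.09 -80.53] d [  22.1 -147.8    4.6] turn 9.5 n 3
49.8 -1.6 -0.8 3.2; 49.8 -1.6 1.9 3.2; 49.6 -1.6 4.7 3.2;
```

View pics/w13.png

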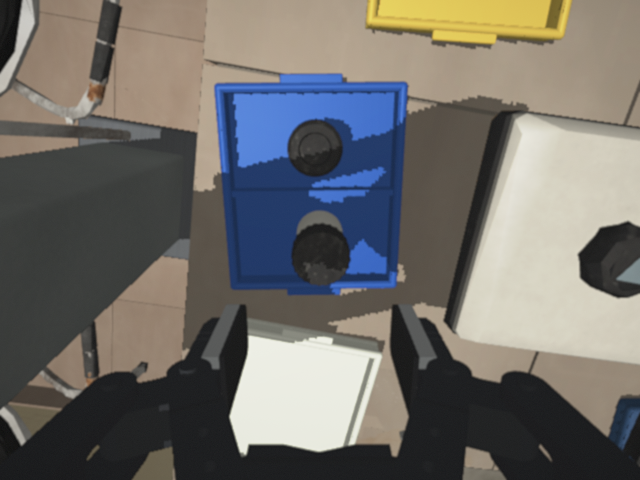

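Run:
```python
from h import *
for n in("w1","w9","w8","w13","w10","w4"):
    c=load(n+".npz");Y=cloud(c,c["hand_eye"]);z=c["z_map"]
    m=(z>0)&(Y[...,1]<.2)&(Y[...,1]>.1)&(abs(Y[...,0])<.016)&(abs(Y[...,2])>.012)
    print(n,m.sum(),np.percentile(Y[m],[99,99.8],axis=0)[:,1],np.sort(abs(Y[m][:,2]))[[5,-5]])
```

```text
w1 29592 [0.1572893  0.15966143] [0.01216439 0.07496378]
w9 29584 [0.15731337 0.15988253] [0.0121642  0.07520201]
w8 30805 [0.16467287 0.16827497] [0.01209877 0.06364275]
w13 30798 [0.16471025 0.16845655] [0.0121145  0.06351404]
w10 33370 [0.17631593 0.19342078] [0.01200609 0.05899368]
w4 31786 [0.16573512 0.16989174] [0.01202557 0.05817864]
```

Call:
{"fn": "arm_command", "kwargs": {"plan": "50 0 0 3.2; 50 0 2 3.2; 50 0 5 3.2", "gripper": 1}}

```text
t: 16.8
tool_pos: [0.4611, 0.0581, 0.3243]
tcp_rot: [-89.1, 0.3, -90.0]
contact_force: [0.9, 0.7, 0.5]
finger_gap: 0.0852
```

```bash
python3 -c "
from h import *
go(.58,-.048,.28,-90)"
```

```text
at [0.4611 0.0581 0.3243] rot [-89.14   0.27 -90.04] d [ 118.9 -106.1  -44.3] turn -0.0 n 3
35.4 15.2 39.5 -0.0; 35.4 15.2 39.4 -0.0; 35.4 15.2 39.4 -0.0;
```

Call:
{"fn": "arm_command", "kwargs": {"plan": "35 15 39 0; 35 15 39 0; 35 15 39 0; 0 0 0 0", "gripper": 0.82}}

```text
t: 17.3
tool_pos: [0.5811, -0.0541, 0.2769]
tcp_rot: [-89.2, 0.3, -90.3]
contact_force: [-0.8, 0.4, -0.2]
finger_gap: 0.07
```

```bash
python3 look.py w14; python3 -c "
from h import *
go(.58,-.048,.2,-90)"
```

```text
[ 0.5811 -0.0541  0.2769] [-89.21   0.29 -90.33] 17.3 0.06999922458799507
at [ 0.5803 -0.053   0.2777] rot [-89.18   0.31 -90.29] d [ -0.3   5.  -77.7] turn -0.3 n 2
-2.3 38.9 -0.7 -0.1; -2.3 38.9 -0.7 -0.1;
```

View pics/w14.png

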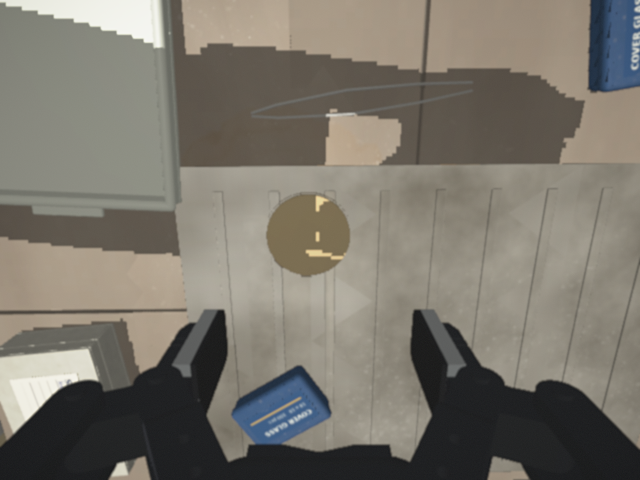

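```bash
python3 -c "
from h import *
c=load('w14.npz')
for z in(.014,.006): print(tp(c,308.5,234,z),tp(c,267,234,z),tp(c,350,234,z),tp(c,308,193,z)[1],tp(c,308,275,z)[1])
X=cloud(c,c['T']);print(X[225:245:5,295:320:5,2],X[220:280:10,380,2])
go(.577,-.047,.2,-90)"
```

```text
[ 0.57969442 -0.04496322  0.014     ] [ 0.5547389  -0.04470471  0.014     ] [ 0.60473313 -0.04522259  0.014     ] -0.019971958623407608 -0.07162629410906093
[ 0.57959379 -0.04737868  0.006     ] [ 0.55377776 -0.04711126  0.006     ] [ 0.60549588 -0.047647    0.006     ] -0.021525672676797336 -0.07496114371751252
[[0.00746616 0.00630512 0.00747421 0.00813584 0.00571954]
 [0.00691801 0.00637261 0.00576293 0.00642627 0.00565835]
 [0.00636282 0.00529094 0.00778736 0.00753762 0.00618837]
 [0.00628247 0.00529404 0.00670992 0.00633788 0.00751871]] [0.00290875 0.00324841 0.00277799 0.00244352 0.00259292 0.00241704]
at [ 0.5803 -0.053   0.2777] rot [-89.18   0.31 -90.29] d [ -3.3   6.  -77.7] turn -0.3 n 2
-2.8 38.8 -2.2 -0.1; -2.8 38.8 -2.2 -0.1;
```

Call:
{"fn": "arm_command", "kwargs": {"plan": "-3 39 -2 0; -3 39 -1 0; 0 15 0 0; 0 0 0 0"}}

```text
t: 17.85
tool_pos: [0.5772, -0.0441, 0.1846]
tcp_rot: [-89.0, 0.3, -90.2]
contact_force: [-0.9, 0.1, 0.4]
finger_gap: 0.0699
```

```bash
python3 look.py w15; python3 -c "
from h import *
go(.577,-.047,.1745,-90)"
```

```text
[ 0.5772 -0.0441  0.1846] [-89.04   0.31 -90.18] 17.85 0.06986725971550184
at [ 0.5774 -0.0442  0.1853] rot [-88.98   0.31 -90.19] d [ -0.4  -2.8 -10.8] turn -0.2 n 1
2.9 10.8 -0.6 -0.2;
```

View pics/w15.png

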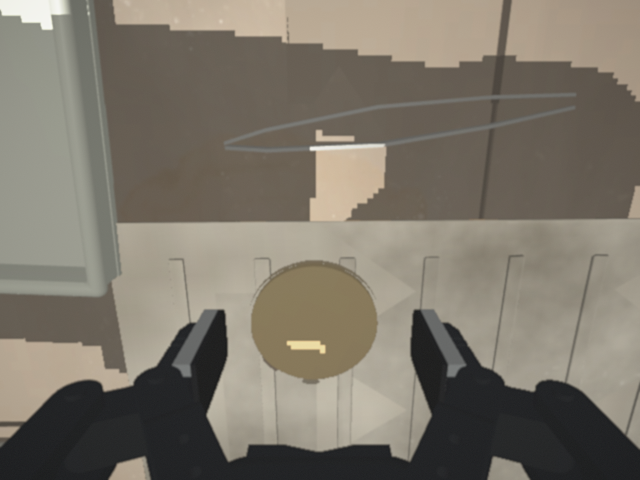

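Call:
{"fn": "arm_command", "kwargs": {"plan": "2 6 0 0; 1 5 0 0; 0 0 0 0"}}

```text
t: 18.27
tool_pos: [0.5784, -0.0474, 0.1769]
tcp_rot: [-88.7, 0.3, -90.2]
contact_force: [0.7, -0.1, 0.5]
finger_gap: 0.07
```

```bash
python3 look.py w16; python3 -c "
from h import *
go(.577,-.047,.1745,-90)"
```

```text
[ 0.5784 -0.0474  0.1769] [-88.74   0.28 -90.18] 18.275 0.06998850369730224
at [ 0.5784 -0.0474  0.177 ] rot [-88.73   0.28 -90.18] d [-1.4  0.4 -2.5] turn -0.2 n 1
-0.4 2.5 -1.5 -0.2;
```

View pics/w16.png

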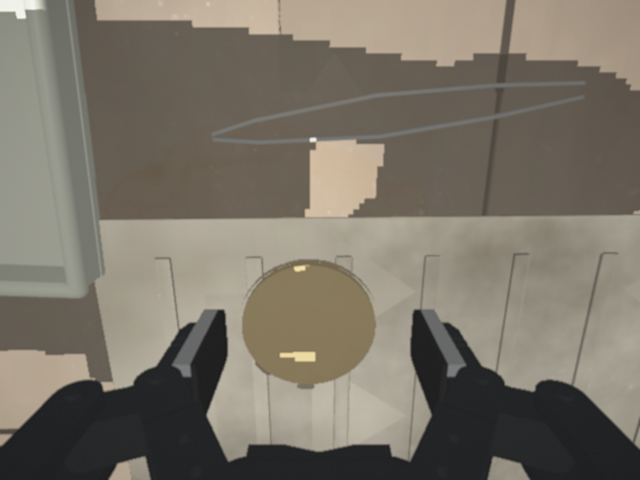

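Call:
{"fn": "arm_command", "kwargs": {"plan": "0 3 -3 0; 0 0 0 0"}}

```text
t: 18.58
tool_pos: [0.5753, -0.0474, 0.174]
tcp_rot: [-88.7, 0.3, -90.2]
contact_force: [-0.1, 0.5, -0.0]
finger_gap: 0.0703
```

Call:
{"fn": "arm_command", "kwargs": {"plan": "0 0 0 0; 0 0 0 0; 0 0 0 0; 0 0 0 0", "gripper": 0.3, "newtons": 30}}

```text
t: 19.08
tool_pos: [0.5755, -0.0474, 0.1745]
tcp_rot: [-88.7, 0.3, -90.2]
contact_force: [-0.6, 0.4, 0.6]
finger_gap: 0.0533
```

```bash
python3 look.py w17
```

```text
[ 0.5755 -0.0474  0.1745] [-88.67   0.27 -90.19] 19.075 0.05329633152022047
```

View pics/w17.png

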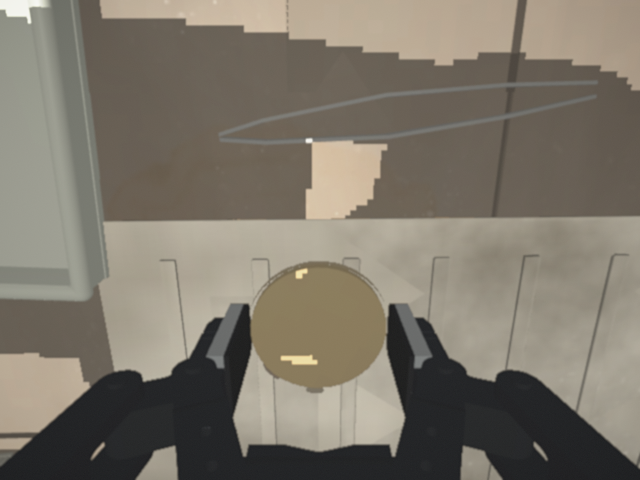

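Call:
{"fn": "arm_command", "kwargs": {"plan": "0 0 0 0; 0 -5 0 0; 0 -10 0 0; 0 -15 0 0; 0 -15 0 0", "newtons": 40}}

```text
t: 19.75
tool_pos: [0.5742, -0.0476, 0.2218]
tcp_rot: [-88.7, 0.3, -90.2]
contact_force: [-0.3, 1.4, 0.5]
finger_gap: 0.0528
```

```bash
python3 look.py w18
```

```text
[ 0.5742 -0.0476  0.2218] [-88.74   0.28 -90.18] 19.75 0.05277567405181769
```

View pics/w18.png

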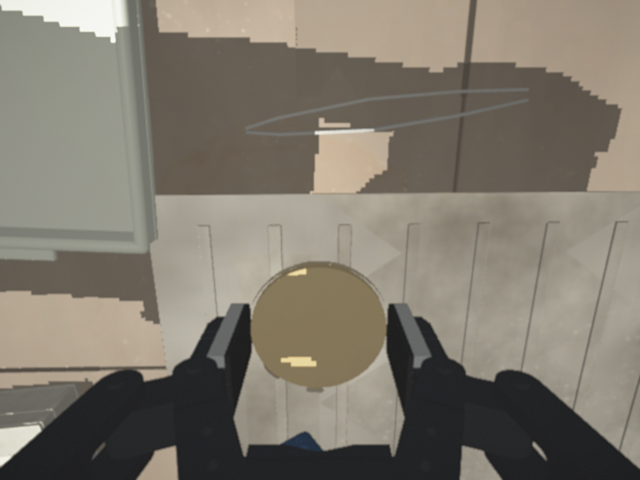

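```bash
python3 -c "
from h import *
go(.444,.044,.245,-91)"
```

```text
at [ 0.5747 -0.0477  0.2241] rot [-88.6    0.26 -90.19] d [-130.7   91.7   20.9] turn 0.8 n 3
-30.4 -7.9 -43.5 0.3; -30.2 -7.9 -43.6 0.3; -30.0 -7.9 -43.8 0.3;
```

Call:
{"fn": "arm_command", "kwargs": {"plan": "-15 -8 -21 0.3; -30 -7 -43 0.3; -30 -6 -43 0.3; -15 0 -22 0; 0 0 0 0"}}

```text
t: 20.42
tool_pos: [0.4428, 0.0458, 0.246]
tcp_rot: [-88.3, 0.3, -91.2]
contact_force: [0.7, 0.1, 0.6]
finger_gap: 0.0526
```

```bash
python3 look.py w19; python3 -c "
from h import *
go(.444,.044,.177,-91)"
```

```text
[0.4428 0.0458 0.246 ] [-88.3    0.3  -91.16] 20.425 0.05257423945515402
at [0.4435 0.0454 0.2462] rot [-88.28   0.3  -91.18] d [  0.5  -1.4 -69.2] turn -0.2 n 2
0.9 34.6 -0.8 -0.1; 0.9 34.6 -0.8 -0.1;
```

View pics/w19.png

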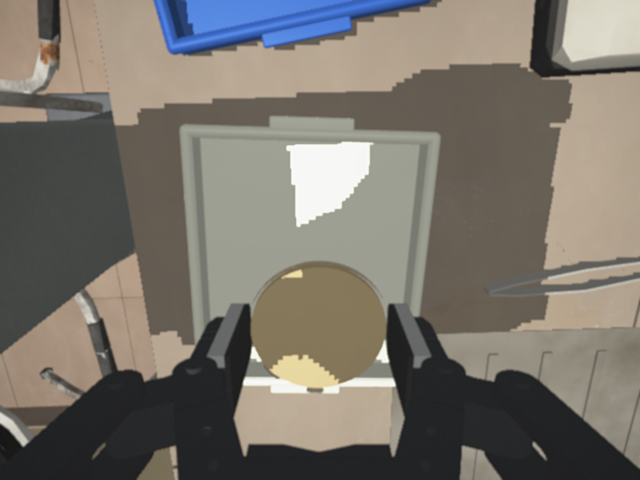

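```bash
python3 -c "
from h import *
c=load('w19.npz')
for q in((181,127),(438,133),(320,388),(215,383)): print(tp(c,*q,.02))
"
```

```text
[0.38824054 0.11943951 0.02      ]
[0.50848922 0.11413061 0.02      ]
[ 0.44980073 -0.02710811  0.02      ]
[ 0.39005528 -0.02104452  0.02      ]
```

Call:
{"fn": "arm_command", "kwargs": {"plan": "0 25 0 0; 0 25 0 0; 0 12 0 0; 0 0 0 0"}}

```text
t: 20.98
tool_pos: [0.448, 0.0443, 0.1843]
tcp_rot: [-88.1, 0.3, -91.3]
contact_force: [0.4, 0.1, 0.2]
finger_gap: 0.0525
```

```bash
python3 look.py w20
```

```text
[0.448  0.0443 0.1843] [-88.13   0.29 -91.26] 20.975 0.05249191182823443
```

View pics/w20.png

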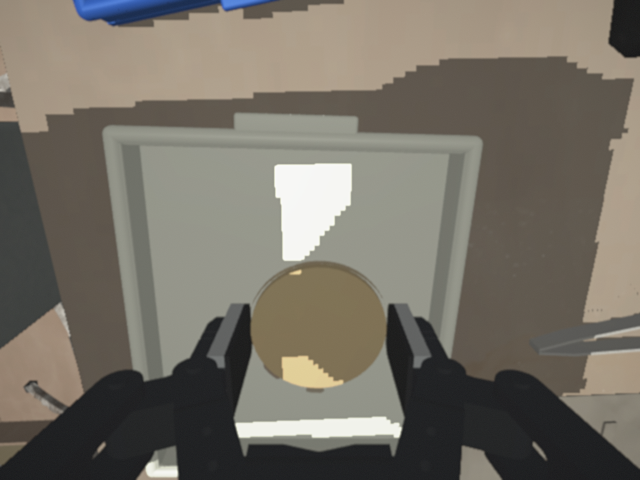

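Call:
{"fn": "arm_command", "kwargs": {"plan": "0 3 -5 0; 0 2 0 0; 0 0 0 0"}}

```text
t: 21.4
tool_pos: [0.4435, 0.0443, 0.1812]
tcp_rot: [-87.9, 0.3, -91.3]
contact_force: [1.0, -0.9, -0.7]
finger_gap: 0.0525
```

Call:
{"fn": "arm_command", "kwargs": {"plan": "0 2 0 0; 0 0 0 0"}}

```text
t: 21.65
tool_pos: [0.4436, 0.0444, 0.1794]
tcp_rot: [-87.9, 0.3, -91.3]
contact_force: [-0.5, -0.2, 0.6]
finger_gap: 0.0526
```

Call:
{"fn": "arm_command", "kwargs": {"plan": "0 2 0 0; 0 0 0 0"}}

```text
t: 21.9
tool_pos: [0.4437, 0.0444, 0.1773]
tcp_rot: [-87.9, 0.3, -91.3]
contact_force: [-0.3, 0.3, 0.4]
finger_gap: 0.0527
```

Grip height on the panel was 0.1745, so the expected tray contact is about 0.1765.

Call:
{"fn": "arm_command", "kwargs": {"plan": "0 1 0 0; 0 0 0 0"}}

```text
t: 22.15
tool_pos: [0.444, 0.0444, 0.177]
tcp_rot: [-87.9, 0.3, -91.3]
contact_force: [-0.4, 0.9, 1.9]
finger_gap: 0.0526
```

Call:
{"fn": "arm_command", "kwargs": {"plan": "0 1 0 0; 0 0 0 0"}}

```text
t: 22.4
tool_pos: [0.4442, 0.0444, 0.177]
tcp_rot: [-87.9, 0.3, -91.3]
contact_force: [-0.7, -0.6, 0.1]
finger_gap: 0.053
```

Call:
{"fn": "arm_command", "kwargs": {"plan": "0 0 0 0; 0 0 0 0; 0 0 0 0", "gripper": 0.76}}

```text
t: 22.78
tool_pos: [0.4441, 0.0444, 0.1767]
tcp_rot: [-87.9, 0.3, -91.3]
contact_force: [0.1, -0.1, 0.5]
finger_gap: 0.0649
```

Call:
{"fn": "arm_command", "kwargs": {"plan": "0 -10 0 0; 0 -30 0 0; 0 -30 0 0; 0 -30 0 0; 0 -30 0 0"}}

```text
t: 23.4
tool_pos: [0.4385, 0.0438, 0.3109]
tcp_rot: [-88.1, 0.3, -91.3]
contact_force: [0.0, -0.2, -1.0]
finger_gap: 0.0653
```

```bash
python3 look.py w21
python3 - <<'E'
from h import *
go(.56,-.155,.30,-90)
E
```

```text
[0.4385 0.0438 0.3109] [-88.08   0.28 -91.26] 23.4 0.06528456901909277
at [0.439  0.0438 0.3153] rot [-87.8    0.3  -91.26] d [ 121.  -198.8  -15.3] turn -1.3 n 4
49.0 4.8 31.2 -0.3; 49.2 4.8 30.9 -0.3; 49.4 4.8 30.6 -0.3; 49.6 4.8 30.4 -0.3;
```

View pics/w21.png

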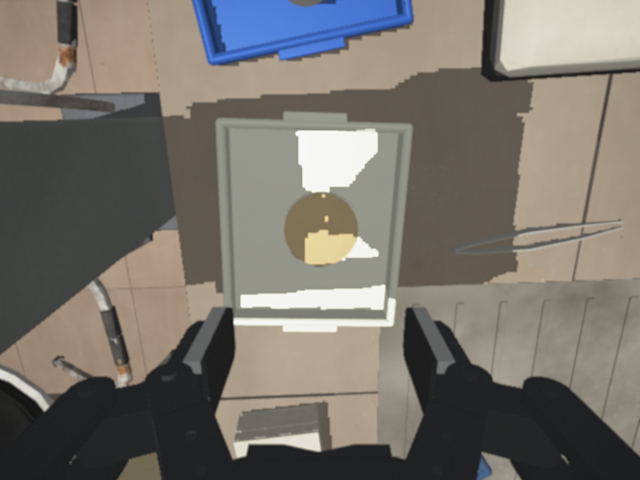

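The dish lies flat in the white tray at (321,230). Now the tin, with the long axis at about 33°, so tool yaw −147°.

Run:
```python
from h import *
go(.555,-.168,.29,-147.4,n=6)
```

```text
at [0.439  0.0438 0.3153] rot [-87.8    0.3  -91.26] d [ 116.  -211.8  -25.3] turn 56.1 n 6
34.9 4.8 19.9 9.4; 31.2 4.8 25.3 9.4; 26.7 4.8 30.1 9.4; 21.4 4.8 34.0 9.4; 15.6 4.8 37.0 9.4
9.4 4.8 39.1 9.4;
```

Call:
{"fn": "arm_command", "kwargs": {"plan": "35 5 20 9.4; 31 5 25 9.4; 27 5 30 9.4; 21 5 34 9.4; 16 5 37 9.4", "gripper": 0.9}}

```text
t: 24.08
tool_pos: [0.5354, -0.1372, 0.2987]
tcp_rot: [-88.4, 2.2, -139.4]
contact_force: [-0.0, 0.7, -0.1]
finger_gap: 0.0767
```

Call:
{"fn": "arm_command", "kwargs": {"plan": "9 5 39 9.4; 0 0 0 0"}}

```text
t: 24.32
tool_pos: [0.5551, -0.1759, 0.2945]
tcp_rot: [-88.8, 2.4, -149.4]
contact_force: [-0.5, 0.2, 0.7]
finger_gap: 0.0771
```

```bash
python3 look.py w22
python3 - <<'E'
from h import *
go(.56,-.171,.2,-147.4)
c=load("w22.npz");hsv=cv2.cvtColor(c["pixels"],cv2.COLOR_BGR2HSV);H,S,V=[hsv[...,i] for i in range(3)]
k=((H>90)&(H<130)&(S>90)).astype(np.uint8)
n,l,s,ce=cv2.connectedComponentsWithStats(k)
for i in np.argsort(-s[1:,4])[:3]+1:
    v,u=np.nonzero(l==i);P=np.array([tp(c,a,b,.021)[:2] for a,b in zip(u,v)])*1000
    print(s[i],ce[i],cv2.minAreaRect(P.astype(np.float32)))
E
```

```text
[ 0.5551 -0.1759  0.2945] [ -88.84    2.41 -149.41] 24.325 0.07708737345950772
at [ 0.5548 -0.175   0.2948] rot [ -88.84    2.42 -149.24] d [  5.2   4.  -94.8] turn -1.8 n 2
-1.3 47.5 -1.3 -0.9; -1.3 47.5 -1.3 -0.9; 
[ 276  206   65   88 4365] [308.77846506 248.68476518] ((560.453857421875, -173.10858154296875), (57.913963317871094, 39.155033111572266), 32.8733024597168)
[318 225   1   2   2] [318.  225.5] ((577.633544921875, -169.79257202148438), (0.6448155641555786, 0.0), -149.46990966796875)
```

View pics/w22.png

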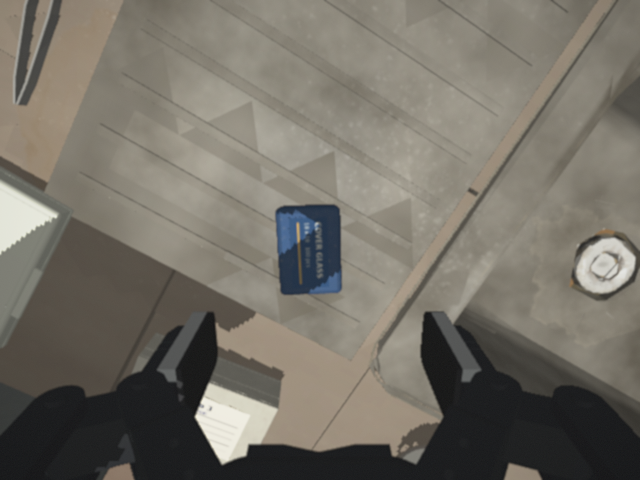

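```bash
cat >> h.py <<'E'
def gg(x,y,z,yaw=None,L=.155,**k):
    from station import manip
    o=manip.get_obs();off=R.from_euler("xyz",o["tcp_rot"],degrees=True).apply([0,L,0]);print("off",off.round(4)); go(x-off[0],y-off[1],z,yaw,**k)
E
python3 -c "
from h import *
gg(.5602,-.172,.2,-147.3,n=3)"
```

```text
off [ 0.0072  0.0006 -0.1548]
at [ 0.5548 -0.175   0.2948] rot [ -88.84    2.42 -149.24] d [ -1.8   2.3 -94.8] turn -1.9 n 3
1.5 31.5 -1.6 -0.6; 1.4 31.5 -1.6 -0.6; 1.4 31.5 -1.6 -0.6;
```

Call:
{"fn": "arm_command", "kwargs": {"plan": "1 30 -2 -0.7; 1 30 -2 -0.6; 1 26 -1 -0.6; 0 8 0 0; 0 0 0 0"}}

```text
t: 25.0
tool_pos: [0.5533, -0.1684, 0.2021]
tcp_rot: [-88.6, 2.5, -146.7]
contact_force: [-0.7, 0.4, 0.2]
finger_gap: 0.0767
```

```bash
python3 look.py w23; python3 -c "
from h import *
gg(.5602,-.172,.176,-147.3,n=2)"
```

```text
[ 0.5533 -0.1684  0.2021] [ -88.59    2.53 -146.72] 25.0 0.0767141420508926
off [ 0.0079  0.0005 -0.1548]
at [ 0.5534 -0.1685  0.2026] rot [ -88.56    2.55 -146.72] d [ -1.1  -4.  -26.6] turn 0.6 n 2
2.2 13.2 1.0 0.3; 2.2 13.2 1.1 0.3;
```

View pics/w23.png

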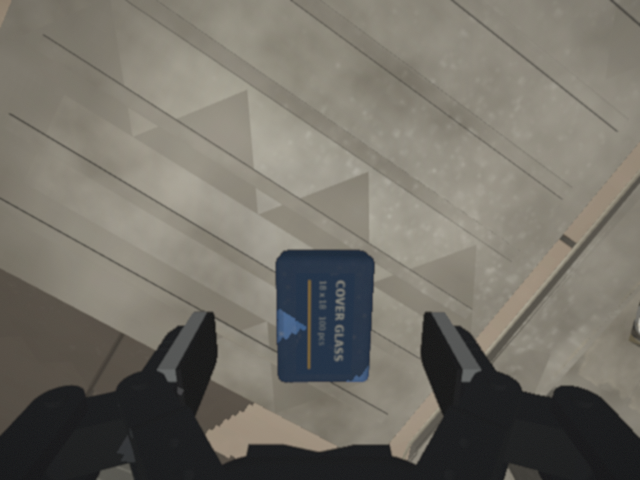

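Call:
{"fn": "arm_command", "kwargs": {"plan": "1 13 1 0.3; 1 8 1 0.3; 0 4 0 0; 0 0 0 0"}}

```text
t: 25.55
tool_pos: [0.5546, -0.1715, 0.1777]
tcp_rot: [-88.5, 2.7, -147.4]
contact_force: [-0.1, 0.2, 0.5]
finger_gap: 0.077
```

```bash
python3 look.py w24; python3 -c "
from h import *
gg(.5602,-.172,.176,-147.3,n=2)"
```

```text
[ 0.5546 -0.1715  0.1777] [ -88.48    2.66 -147.35] 25.55 0.07701284186878088
off [ 0.0083  0.0004 -0.1548]
at [ 0.5546 -0.1715  0.178 ] rot [ -88.46    2.67 -147.35] d [-2.8 -0.9 -2. ] turn -0.1 n 2
1.4 0.9 -0.4 -0.0; 1.4 0.9 -0.4 -0.0;
```

View pics/w24.png

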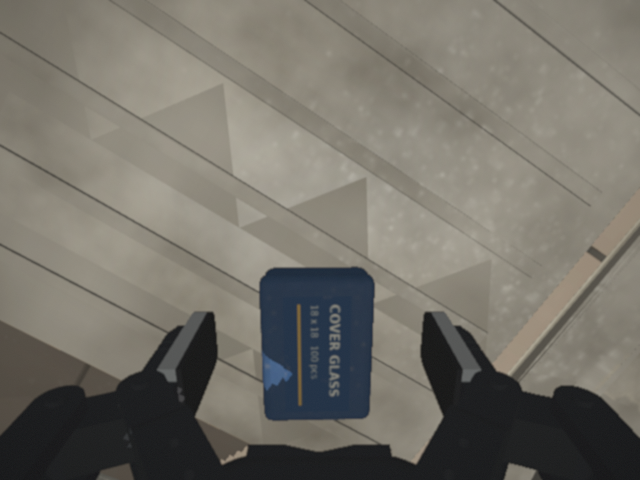

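Centred lengthwise; close.

Call:
{"fn": "arm_command", "kwargs": {"plan": "0 0 0 0; 0 0 0 0; 0 0 0 0; 0 0 0 0; 0 0 0 0", "gripper": 0.2, "newtons": 40}}

```text
t: 26.22
tool_pos: [0.5548, -0.1715, 0.1787]
tcp_rot: [-88.4, 2.7, -147.3]
contact_force: [0.6, 0.2, -0.2]
finger_gap: 0.0407
```

Call:
{"fn": "arm_command", "kwargs": {"plan": "0 -8 0 0; 0 -20 0 0; 0 -30 0 0; 0 -30 0 0; 0 -30 0 0"}}

```text
t: 26.85
tool_pos: [0.5475, -0.1716, 0.3028]
tcp_rot: [-88.5, 2.6, -147.3]
contact_force: [0.9, 0.0, -0.9]
finger_gap: 0.0406
```

```bash
python3 look.py w25; python3 -c "
from h import *
go(.43,.02,.32,-100)"
```

```text
[ 0.5475 -0.1716  0.3028] [ -88.5     2.64 -147.35] 26.85 0.04058374357753256
at [ 0.5479 -0.1718  0.3077] rot [ -88.25    2.83 -147.33] d [-117.9  191.8   12.3] turn -47.3 n 5
-1.0 -3.8 -44.9 -9.5; -8.3 -3.8 -44.2 -9.5; -15.5 -3.8 -42.2 -9.5; -22.2 -3.8 -39.1 -9.5; -28.3 -3.8 -34.9 -9.5
```

View pics/w25.png

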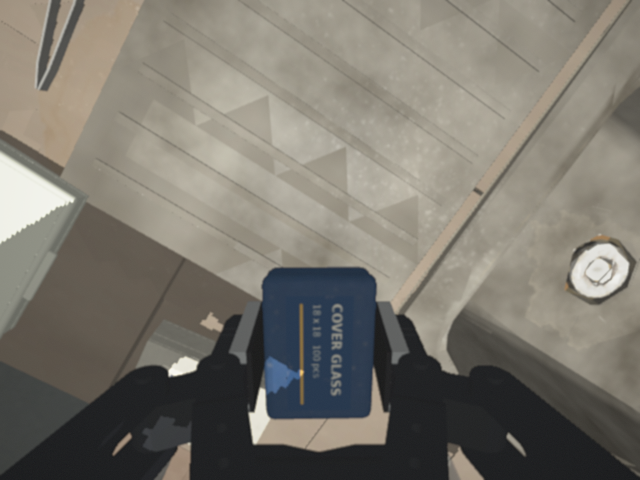

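Call:
{"fn": "arm_command", "kwargs": {"plan": "-1 -4 -45 -9.5; -8 -4 -44 -9.5; -15 -4 -42 -9.5; -22 -4 -39 -9.5; -28 -4 -35 -9.5"}}

```text
t: 27.52
tool_pos: [0.4238, 0.0207, 0.3284]
tcp_rot: [-86.2, 0.5, -98.7]
contact_force: [0.4, 1.2, -1.1]
finger_gap: 0.0402
```

```bash
python3 -c "
from h import *
go(.42,.26,.32,-84,smax=52)"
```

```text
at [0.4238 0.0207 0.3284] rot [-86.24   0.54 -98.67] d [ -3.8 239.3  -8.4] turn -14.7 n 5
-47.2 1.6 -8.1 -2.9; -47.5 1.6 -5.7 -2.9; -47.8 1.6 -3.2 -2.9; -47.9 1.6 -0.8 -2.9; -47.8 1.6 1.7 -2.9
```

Call:
{"fn": "arm_command", "kwargs": {"plan": "-47 2 -8 -2.9; -47 2 -6 -2.9; -48 2 -3 -2.9; -48 2 -1 -2.9; -48 2 2 -2.9"}}

```text
t: 28.15
tool_pos: [0.4151, 0.2664, 0.3265]
tcp_rot: [-85.5, -0.4, -83.7]
contact_force: [0.6, -1.8, -0.5]
finger_gap: 0.0406
```

```bash
python3 -c "
from h import *
gg(.495,.405,.28,-84,smax=45)"
```

```text
off [ 0.0121  0.0004 -0.1545]
at [0.4151 0.2664 0.3265] rot [-85.54  -0.35 -83.67] d [ 67.8 138.2 -46.5] turn 0.3 n 4
-32.5 13.0 19.7 0.1; -32.6 13.0 19.7 0.1; -32.6 13.0 19.6 0.1; -32.6 13.0 19.6 0.1;
```

Call:
{"fn": "arm_command", "kwargs": {"plan": "-36 13 10 0; -34 13 18 0; -32 13 25 0; -30 13 26 0; 0 0 0 0"}}

```text
t: 28.78
tool_pos: [0.4827, 0.4145, 0.2857]
tcp_rot: [-85.2, -0.2, -83.4]
contact_force: [-0.7, 0.1, -1.2]
finger_gap: 0.0405
```

```bash
python3 look.py w26; python3 -c "
from h import *
gg(.5025,.418,.21,-84,smax=45)"
```

```text
[0.4827 0.4145 0.2857] [-85.22  -0.17 -83.37] 28.775 0.04045622593812322
off [ 0.013   0.0011 -0.1545]
at [0.4822 0.4137 0.2865] rot [-85.18  -0.15 -83.39] d [  7.3   3.2 -76.5] turn 0.6 n 2
-1.3 38.5 0.6 0.3; -1.3 38.5 0.6 0.3;
```

View pics/w26.png

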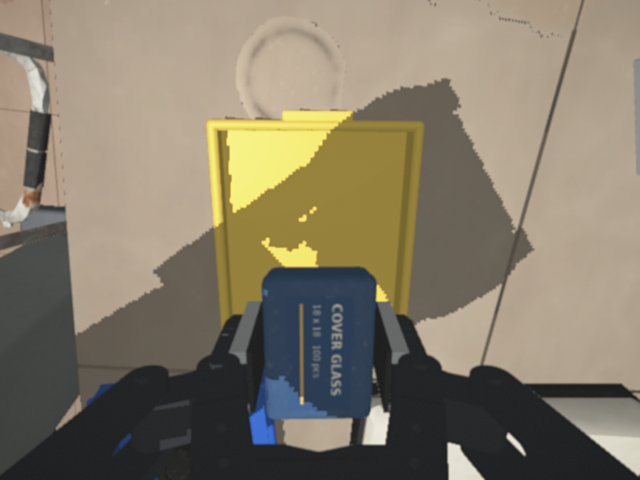

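Call:
{"fn": "arm_command", "kwargs": {"plan": "-1 30 0 0; -1 30 0 0; 0 16 0 0; 0 5 0 0; 0 0 0 0"}}

```text
t: 29.45
tool_pos: [0.4885, 0.4144, 0.2111]
tcp_rot: [-84.8, 0.1, -83.5]
contact_force: [-0.1, -0.5, -0.3]
finger_gap: 0.0403
```

```bash
python3 look.py w27; python3 -c "
from h import *
gg(.5025,.418,.183,-84,smax=45)"
```

```text
[0.4885 0.4144 0.2111] [-8.482e+01  6.000e-02 -8.346e+01] 29.45 0.04027780455742738
off [ 0.0139  0.0018 -0.1544]
at [0.4886 0.4144 0.2114] rot [-8.480e+01  7.000e-02 -8.346e+01] d [ -0.    1.8 -28.4] turn 0.5 n 1
-1.7 28.3 -2.4 0.5;
```

View pics/w27.png

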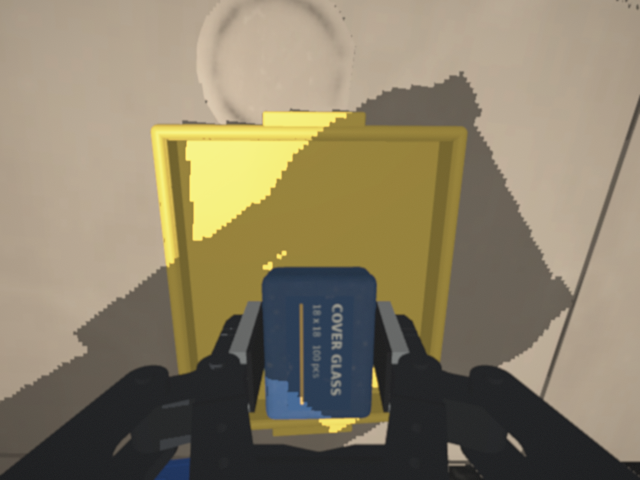

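Call:
{"fn": "arm_command", "kwargs": {"plan": "-5 10 -1 0; -5 8 -1 0; 0 4 0 0; 0 0 0 0"}}

```text
t: 30.0
tool_pos: [0.4874, 0.4255, 0.1891]
tcp_rot: [-84.7, 0.1, -83.4]
contact_force: [-0.2, -0.5, 0.1]
finger_gap: 0.0404
```

Call:
{"fn": "arm_command", "kwargs": {"plan": "0 3 0 0; 0 0 0 0"}}

```text
t: 30.25
tool_pos: [0.4877, 0.4255, 0.186]
tcp_rot: [-84.7, 0.1, -83.4]
contact_force: [-0.4, 0.1, -0.8]
finger_gap: 0.0408
```

Call:
{"fn": "arm_command", "kwargs": {"plan": "0 2 0 0; 0 0 0 0"}}

```text
t: 30.5
tool_pos: [0.488, 0.4255, 0.1841]
tcp_rot: [-84.7, 0.1, -83.4]
contact_force: [0.1, -0.5, -1.0]
finger_gap: 0.0406
```

Call:
{"fn": "arm_command", "kwargs": {"plan": "0 2 0 0; 0 0 0 0"}}

```text
t: 30.75
tool_pos: [0.4883, 0.4256, 0.1825]
tcp_rot: [-84.7, 0.1, -83.5]
contact_force: [-0.5, -0.1, 1.8]
finger_gap: 0.0408
```

Call:
{"fn": "arm_command", "kwargs": {"plan": "0 1.5 0 0; 0 0 0 0"}}

```text
t: 31.0
tool_pos: [0.4885, 0.4256, 0.1824]
tcp_rot: [-84.7, 0.2, -83.4]
contact_force: [-1.5, -0.6, 2.7]
finger_gap: 0.0401
```

Contact felt; open.

Call:
{"fn": "arm_command", "kwargs": {"plan": "0 0 0 0; 0 0 0 0; 0 0 0 0", "gripper": 0.62}}

```text
t: 31.38
tool_pos: [0.4885, 0.4256, 0.1821]
tcp_rot: [-84.7, 0.2, -83.4]
contact_force: [0.1, 0.1, -0.4]
finger_gap: 0.0529
```

Call:
{"fn": "arm_command", "kwargs": {"plan": "0 -10 0 0; 0 -25 0 0; 0 -30 0 0; 0 -30 0 0; 0 -30 0 0"}}

```text
t: 32.0
tool_pos: [0.4762, 0.4236, 0.3101]
tcp_rot: [-84.8, 0.0, -83.4]
contact_force: [0.8, -0.2, 0.2]
finger_gap: 0.0529
```

```bash
python3 look.py w28;python3 -c "
from h import *
go(.40,.36,.38,-84)"
```

```text
[0.4762 0.4236 0.3101] [-8.482e+01  5.000e-02 -8.345e+01] 32.0 0.052864233213381386
at [0.4764 0.4239 0.315 ] rot [-84.58   0.21 -83.44] d [-76.4 -63.9  65. ] turn 0.6 n 2
27.3 -36.4 -38.3 0.3; 27.5 -36.4 -38.2 0.3;
```

View pics/w28.png

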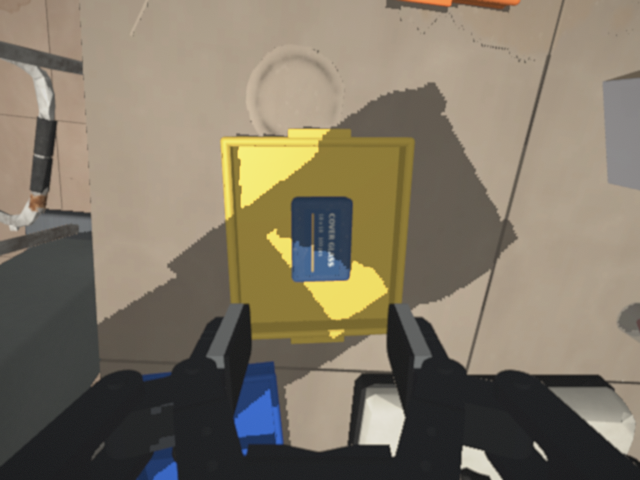

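The tin lies flat at (321,240) in the yellow tray. I'll back off and do a final check with the top and side cameras.

Call:
{"fn": "arm_command", "kwargs": {"plan": "5 -36 -38 0; 5 -36 -38 0; 0 -20 0 0; 0 0 0 0"}}

```text
t: 32.55
tool_pos: [0.3914, 0.4031, 0.4048]
tcp_rot: [-84.4, 0.3, -83.5]
contact_force: [1.3, 0.9, -0.4]
finger_gap: 0.053
```

Run:
```python
from station import manip
import cv2
for n,b in(("top",(150,330,190,520)),("side",(170,320,200,460))):
    im=manip.camera(n)["pixels"]; r=im[b[0]:b[1],b[2]:b[3]]
    cv2.imwrite(f"pics/f_{n}.png",cv2.resize(r,None,fx=2.4 if n=="top" else 3,fy=2.4 if n=="top" else 3,interpolation=cv2.INTER_CUBIC))
print(manip.get_obs()["t"])
```

```text
32.65
```

View pics/f_top.png

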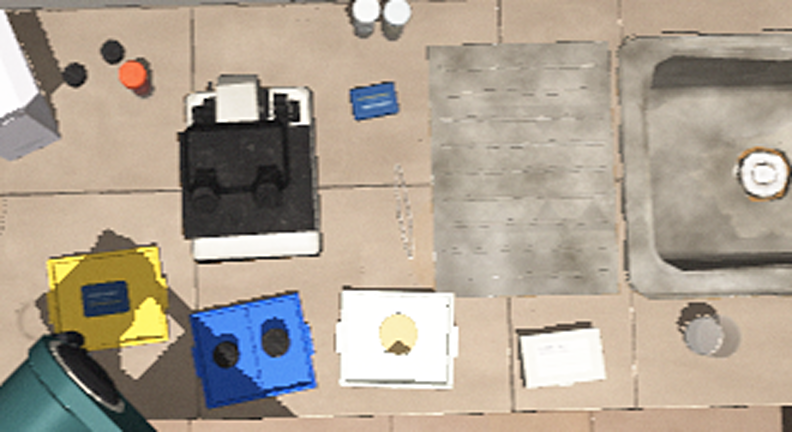

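View pics/f_side.png

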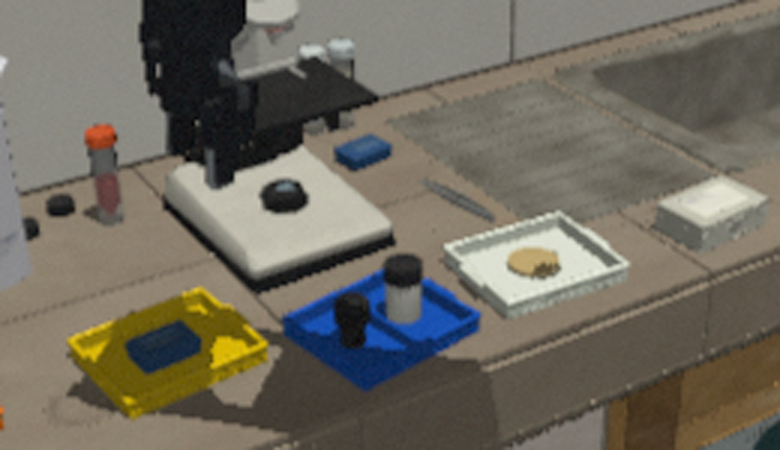

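The top and side views agree: tin at (107,298), eyepiece at (226,352), objective at (274,337) and dish at (398,333) are all in their trays. The bystanders have not moved and the gripper is clear.

```bash
python3 -c "
from station import manip
print(manip.job_done())"
```

```text
the job is handed in; nothing more can be done
None
```

All four things are sorted, in the order asked, and the job was handed in at about 33 s. The eyepiece and the objective case stand upright, one in each compartment of the blue tray. The dish lies flat in the white tray, and the tin, the right-hand one from the drainer, lies flat in the yellow tray.

The last top and side pictures, taken with the gripper clear of everything, showed all four in place. The beaker, forceps, slide box and spare tin looked unmoved, and the force readings stayed within about 3 N.

Two readings disagreed with expectations:
- **Dish:** it looked about 51 mm wide and 6 mm high in the images, against the stated 56 and 12 mm. I took this to be a clear shell around the tan disc. It gripped at about 53 mm and was carried without trouble.
- **Tool tilt:** the tool tilt crept up to about 5° by the end of the run. I allowed for it when placing the tin, and it caused no visible misplacement.

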